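Hold the pin comb ready over the well strip

TASK

First move the white four-well strip onto the flat metal loading pad, centred in its four corner marks and lined up with them, and let go of it. Then lift the four-pin transfer comb out of its stand by the handle, carry it over the bottle rack, and stop with it hovering upright about a centimetre above the strip, each pin over its own well, with the pins never touching the strip. Finish still holding the comb there in the gripper (do not dip it or put it down), and leave the bottles, the beaker and the tip box undisturbed.

Things in the scene. Friction and masses are not known exactly. Their poses are not given: they have to be found in the camera images.
- strip_center (a point): Loose white strip of four open wells in a row, 86 (its x) x 34 (y) x 22 mm high, walls 2 mm, about 60 g; wells 19 (x) x 30 mm inside, centred at x = -31.5, -10.5, 10.5, 31.5 mm. It stands upright on the bench at the robot's right (-y). Point: its middle, 11 mm above its underside. Ends alike; grasp across the 34 mm width.
- strip_top (a point): Centre of the strip's top rim, 22 mm above its underside; same axes as the strip.
- pad: Fixed flat dark-grey metal loading pad at the robot's left (+y), 120 (its x) x 70 (y) x 3 mm thick, with four flat white corner marks framing the strip's place at its centre (94 x 42 mm, long way along the pad's x; strip either way round). Origin: centre of its underside, on the bench.
- comb_handle (a point): Loose comb, about 140 g: upright grey handle 60 (its x) x 16 (y) x 46 mm high on a metal bar 116 (x) x 20 x 12 mm; four 5 mm steel pins hang 25 mm below it at x = -31.5, -10.5, 10.5, 31.5 mm. Point: the handle's middle, 60 mm above the pin tips, 23 mm above the bar's top, 23 mm below its own top. Pinch across the 16 mm from above, lift straight up. Ends alike.
- comb_tips (a point): The point midway between the pins at the height of their tips (the comb's lowest level), 60 mm below comb_handle; same axes as the comb.
- stand: Fixed white stand at the robot's right (-y) where the comb starts: base 130 (its x) x 44 x 6 mm, two forked posts at x = +-51 mm carry the bar 36 mm above the bench; fork lips reach 45 mm, 2 mm clear of the bar. There the handle's middle is 71 mm and its top 94 mm above the bench. Strip and stand: either may be nearer the robot. Origin: centre of its underside.
- rack: Fixed grey open rack, 240 mm (its x, pointing roughly away from the robot) by 66 mm (its y) by 50 mm high, in the middle between the stand and the pad, with three bottles whose tops are about 129 mm above the bench. The comb must pass above it. Origin: centre of its underside.
- bottle0: Round clear bottle with an orange cap, 54 mm across and 125 mm tall, standing loose in the rack (top about 129 mm above the bench; obstacle, leave alone). Origin: centre of its underside.
- bottle1: Round clear bottle with an orange cap, 54 mm across and 125 mm tall, standing loose in the rack (top about 129 mm above the bench; obstacle, leave alone). Origin: centre of its underside.
- bottle2: Round clear bottle with an orange cap, 54 mm across and 125 mm tall, standing loose in the rack (top about 129 mm above the bench; obstacle, leave alone). Origin: centre of its underside.
- beaker: Glass beaker, 70 mm across and 90 mm tall, loose bystander beside the work (leave alone). Origin: centre of its underside.
- tip_box: Clear divided tip box, 120 by 80 by 45 mm, loose bystander beside the work (leave alone). Origin: centre of its underside.
Not all that is in view belongs to the job. What is shaped like the rack but green or pink is not meant.

How it is judged (in metres and radians):
On the way, in this order (a step that is already met when the one before it is completed fails the run):
1. the strip lies flat on the pad within the corner marks, let go and still (horizontal distance between strip_center and pad below 0.01 m and angle between the x axis of strip_center and the x axis of pad, either way round below 0.15 rad and angle between strip_center's own z axis and vertical below 0.08 rad and z of strip_center in the frame of pad below 0.018 m and contact force between the fingers and strip below 0.1 N and linear speed of strip below 0.02 m/s), for 0.2 s.
2. the comb passes above the bottle rack, pin tips higher than the bottles (x of comb_tips in the frame of rack between -0.125 and 0.125 m and y of comb_tips in the frame of rack between -0.04 and 0.04 m and z of comb_tips in the frame of rack above 0.129 m and contact force between the fingers and comb above 0.5 N), for 0.02 s.
At the end, for the whole second after the job is handed in: The strip lies flat and free on the pad, within 10 mm and 0.15 rad of its centre and direction; the comb is held still in the fingers alone, upright within 0.12 rad, its pin tips 3 to 22 mm above the strip's rim, centred over it within 7 mm and lined up within 0.12 rad, not touching it (all of step 1 and horizontal distance between comb_tips and strip_top below 0.007 m and angle between the x axis of comb_tips and the x axis of strip_top, either way round below 0.12 rad and angle between comb_tips's own z axis and vertical below 0.12 rad and z of comb_tips in the frame of strip_top between 0.003 and 0.022 m and contact force between comb and strip below 0.05 N and contact force between the fingers and comb above 0.5 N and linear speed of comb below 0.02 m/s); the arm keeps its last pose, push and grip.
It fails at once if a bottle is knocked (moved more than 20 mm or tilted more than 0.25 rad) (distance of any of bottle0, bottle1, bottle2 from where it was at the start of the episode above 0.02 m or angle between any of bottle0, bottle1, bottle2's own z axis and vertical above 0.25 rad).
It fails at once if the beaker or the tip box is moved more than 20 mm (distance of any of beaker, tip_box from where it was at the start of the episode above 0.02 m).
It fails at once if the comb touches the strip (contact force between comb and strip above 0.3 N).
It also fails if it takes over 67 s, if anything falls off the work surface, if the arm or the gripper's body presses on something with over 40 N, if the wrist force passes 120 N, or if a joint passes its speed limit or range.

ROBOT

A 6-joint arm with a two-finger parallel gripper is mounted at the origin on the work surface. World frame = base frame: x ahead of the robot, y to its left, z up, the work surface at z = 0. Lengths are in m, angles in degrees, forces in N, time in s.
With the tool pointing down it reaches from about 0.4 to 0.825 m from the base axis. Payload 7 kg.
Tool frame: the origin (TCP) lies between the finger pads; the fingertips stand 11 mm ahead of it and the grasp point (between the pads) lies 8 mm behind it (r.tcp_to_tips is the distance from the TCP to the fingertips, in m); x points along the fingers, y is the direction in which the jaws open and shut, and the axes are right-handed (so a half turn about x gives the same grasp; the last joint's range is limited). The gripper opens to 88 mm and grips with 3 to 60 N. Pads are 19 mm wide; open, the fingers measure 130 mm over their backs; the gripper's body (78 mm by 193 mm) begins 47 mm behind the grasp point.
Start: joints at [-57.519, 20.546, 0.682, 0, -70.136, -16.507], TCP at [0.186, -0.649, 0.204] pointing down, gripper open.
Joint ranges: [-176.03, 176.03], [-82.01, 121.73], [-58.28, 71.71], [-173.87, 95.51], [-174.79, -0.11], [-173.66, 173.66]. Speed limits (degrees/s): [136.94, 136.94, 172.46, 180, 180, 180].

INTERFACE

Orientations are given as [roll, pitch, yaw] about the fixed x, y, z axes, in that order (R = Rz(yaw) Ry(pitch) Rx(roll)).
In Python, from plant import r gives the robot as it stands.
- The arm moves only by the tool arm_command, never from a script. Its argument "plan" is a list of rows, each an object of numbers: "dx", "dy", "dz": the shift along the tool's x, y, z each as a share of 0.02 m, from -1 to 1; "wx", "wy", "wz": the turn, a rotation vector about the tool's x, y, z each as a share of 0.08 rad, from -1 to 1. In form: [{"dx": .., "dy": .., "dz": .., "wx": .., "wy": .., "wz": ..}, ...]. A call has 1 to 20 rows; each row shifts and turns the pose as measured when the row begins, along the tool's axes as they then stand; what a row does not reach is not made up. A row lasts 1/12 s, in which the tool goes at most 41.7 mm and 7.16 degrees, less where a joint would pass 70% of its speed; a pose out of reach is approached as far as the arm can. A call with a number of a shift or a turn outside -1 to 1 is refused whole. A call with a gripper value outside its range is refused whole. "fingers" is the closure, from -1 (fully open) to 1 (shut), so that 0 is half open, set as the call begins (left out, the last holds). The fingers move at their own pace and stop on an object; "force" is the grip in N (left out, the last holds). Time passes only in rows, so rows that do not move let the fingers close. It gives the time, the measured TCP pose, the force and the opening at its end, in the units of the state.
- r.get_state(): the state, without advancing time (a new reading comes with each control period).
- r.capture(name): name is "scene" or "top" or "wrist"; returns (picture, depth): 480x640x3 uint8, red, green, blue; 480x640 float32, m along the optical axis (not along the pixel's ray), 0 where there is no reading.
- r.camera_model(name): a dict with "vertical_fov" (degrees; the focal length in pixels is half the picture's height over the tangent of half this angle, whatever the lens; pixels are square), "cx", "cy" (the principal point, pixels), "R" (3x3) and "t" (3): a world point X has camera coordinates R X + t. Camera axes: x right, y down, z forward; pixel columns grow to the right and rows downward; lengths in m; the calibration is good to about 2 mm. A picture is of the moment at which its call begins: read the wrist's pose just before it. camera_model takes no time and is no camera call; for the wrist camera it gives the pose at the moment of the call.
- r.close_job(): hands the job in, once; it reports no verdict.
Trained networks look in the newest picture that a camera, given by its name, has taken for a name from the list of things; names that differ only in an ending like _2 or _b are one class to them, and where a whole thing is asked for, a point or a joint stands for the part that bears it (a point fixed in the world has none). Each returns a list of dicts, best first, with "score" (0 to 1); they miss things now and then, are a little off and sometimes report something else, mostly with a low value. They report only what shows in the picture. A call takes as long as a camera call. They do not tell look-alikes from the thing itself.
- r.cut_out(camera, query): "mask" (480x640 bool, what is visible of it) and "bbox" ([left, top, width, height] in pixels, round what is visible of it).
- r.spot_point(camera, query): "centre" ([column, row] in pixels: a listed point, or the origin of a listed thing).
The state is a dict: "time_s": time; "joints": joint angles; "qd": joint speeds; "joint_torque": joint torques, N m; "tcp_pos": TCP position; "eef_rot": TCP orientation; "contact_force": force on the tool from outside, world axes, zero at the start; "moment": the same for the moment, N m; "gripper_width": finger opening in m.
Only numpy, scipy, OpenCV 4.12 (cv2) and the standard library are available. Lean on these libraries where they do the work, as an engineer would, in place of code of your own. Each camera call takes 0.05 s, during which the arm holds its last target.

## Working session

There is one attempt and no reset: what is moved stays moved. The work goes in short steps, Python scripts to look and compute and a tool call to move; the robot and the scene stay as the last step left them, time stands still between calls to the robot, and variables do not carry over. Pictures are saved under pics/ and viewed, and the job is handed in when it is done.

Besides the shell and the picture viewer there is one more tool, called in YAML: its name, and indented under it one key for each argument. arm_command: Moves the arm, as the interface text tells. Shift numbers are shares of 0.02 m and turn numbers shares of 0.08 rad, none past 1 either way. Its arguments: {"type":"object","properties":{"plan":{"type":"array","items":{"type":"object","properties":{"dx":{"type":"number"},"dy":{"type":"number"},"dz":{"type":"number"},"wx":{"type":"number"},"wy":{"type":"number"},"wz":{"type":"number"}}}},"fingers":{"type":"number"},"force":{"type":"number"}},"required":["plan"]}

```bash
mkdir -p pics; ls; cat > h.py <<'E'
import numpy as np, cv2
from plant import r
from scipy.spatial.transform import Rotation as Ro
def K(n,shape=(480,640)):
    m=r.camera_model(n); f=240/np.tan(np.radians(m["vertical_fov"])/2)
    return f,m["cx"],m["cy"],np.array(m["R"]),np.array(m["t"])
def cloud(depth,cam):
    f,cx,cy,R,t=cam
    v,u=np.mgrid[0:480,0:640]
    P=np.stack([(u-cx)/f*depth,(v-cy)/f*depth,depth],-1)
    return (P-t)@R
def ray(u,v,z,cam):
    f,cx,cy,R,t=cam
    d=R.T@np.array([(u-cx)/f,(v-cy)/f,1]); o=-R.T@t
    return o+d*(z-o[2])/d[2]
def proj(X,cam):
    f,cx,cy,R,t=cam
    c=R@np.array(X)+t
    return f*c[0]/c[2]+cx,f*c[1]/c[2]+cy
E
python3 - <<'E'
from h import *
print(r.get_state())
for n in ["scene","top","wrist"]:
    cam=K(n); im,d=r.capture(n)
    np.savez(f"{n}0.npz",im=im,d=d,f=cam[0],cx=cam[1],cy=cam[2],R=cam[3],t=cam[4])
    cv2.imwrite(f"pics/{n}0.png",im[:,:,::-1]); print(n,cam, (d>0).mean(), r.camera_model(n).keys())
E
```

```text
pics
{'time_s': 0.0, 'joints': array([-5.75186258e+01,  2.05935257e+01,  6.33595905e-01, -1.86654558e-02,
       -7.01357570e+01, -1.65073466e+01]), 'qd': array([ 0.02146895,  0.03112087,  0.09250261, -0.02067704,  0.04184713,
       -0.12809929]), 'joint_torque': array([-2.29733712e-03, -5.82719493e+01,  2.93039292e+01,  6.99709520e+00,
        6.66759574e-03, -1.18232870e-04]), 'tcp_pos': array([ 0.18558401, -0.64844182,  0.20340235]), 'eef_rot': array([ 96.1176106 ,  89.90271724, 112.08528124]), 'contact_force': array([0.32363344, 0.11828503, 0.18243857]), 'moment': array([-0.01207228, -0.01039245,  0.01841032]), 'gripper_width': 0.08737602958496342}
scene (np.float64(486.3464458868155), 318.1121863105494, 239.4076058303887, array([[ 0.85684061,  0.51540923, -0.01332244],
       [ 0.42748369, -0.72464037, -0.54051275],
       [-0.28823924,  0.45743815, -0.84123034]]), array([-0.43497503, -0.16471992,  1.23596318])) 0.9959895833333333 dict_keys(['vertical_fov', 'cx', 'cy', 'R', 't'])
top (np.float64(451.0469663140035), 325.89489594651485, 238.6436137001746, array([[-0.01267796, -0.9997322 , -0.01935952],
       [-0.99801235,  0.01384667, -0.06147867],
       [ 0.06173027,  0.01854162, -0.99792063]]), array([0.01332025, 0.51366582, 1.1534389 ])) 0.99591796875 dict_keys(['vertical_fov', 'cx', 'cy', 'R', 't'])
wrist (np.float64(380.70774945305686), 314.7210025510163, 239.08464230243072, array([[-0.27515879,  0.9613976 ,  0.00151627],
       [ 0.92045426,  0.2629845 ,  0.28914203],
       [ 0.2775817 ,  0.08095563, -0.95728501]]), array([ 0.67486551, -0.03585874,  0.39264829])) 0.9960611979166667 dict_keys(['vertical_fov', 'cx', 'cy', 'R', 't'])
```

View pics/scene0.png

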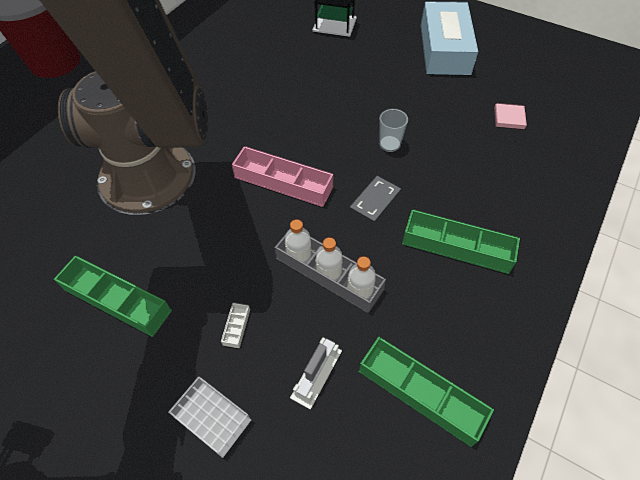

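View pics/top0.png

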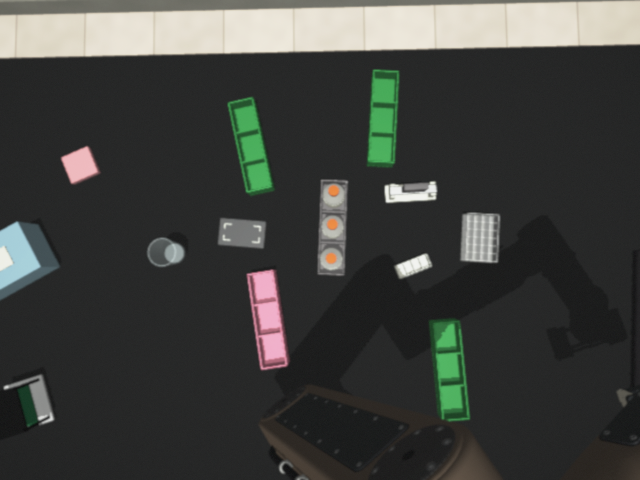

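View pics/wrist0.png

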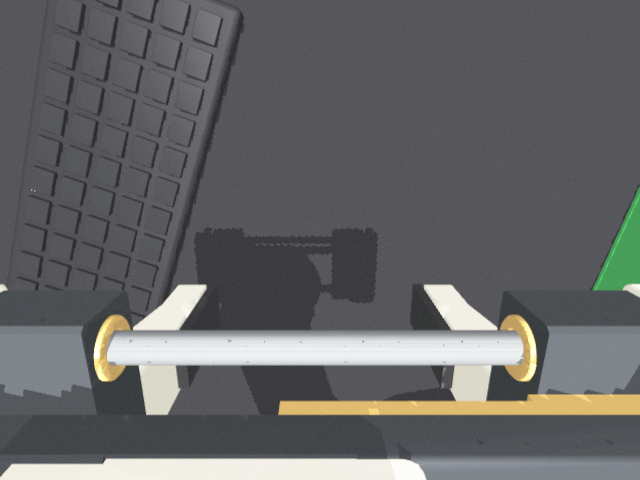

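The pictures show the strip at scene (235,325) / top (413,266), and the comb in its stand at scene (317,372) / top (411,191). The pad is at top (242,233), the rack with three bottles at top (332,227), the beaker at top (165,252) and the tip box at top (481,238). Next I measure their positions.

```bash
python3 - <<'E'
from h import *
def rect(P):
    (c,s,a)=cv2.minAreaRect((P*1000).astype(np.float32))
    b=cv2.boxPoints((c,s,a)); e=[b[1]-b[0],b[2]-b[1]]; e=max(e,key=np.linalg.norm)
    return np.round(c,1),np.round(s,1),round(np.degrees(np.arctan2(e[1],e[0]))%180,1)
for n in ["top","scene"]:
    r.capture(n)
    z=np.load(f"{n}0.npz"); cam=K(n); W=cloud(z["d"],cam)
    for q,lo,hi in [("strip_center",.012,.03),("pad",-.01,.015),("comb_handle",.083,.11),("stand",-.01,.2),("rack",.03,.06),("bottle0",.115,.14),("beaker",.0,.12),("tip_box",.02,.07)]:
        for o in r.cut_out(n,q)[:3]:
            m=o["mask"]; P=W[m]; k=(P[:,2]>lo)&(P[:,2]<hi)
            print(n,q,round(o["score"],2),o["bbox"],m.sum(),k.sum(),"z",np.round(np.percentile(P[:,2],[5,50,95]),4), rect(P[k][:,:2]) if k.sum()>5 else "")
for n in ["top","scene"]:
    cam=K(n)
    for q,h in [("strip_center",.011),("strip_top",.022),("pad",0.0),("comb_handle",.071),("stand",0),("rack",0)]:
        print(n,q,[(round(o["score"],2),np.round(o["centre"],1),np.round(ray(*o["centre"],h,cam),4)) for o in r.spot_point(n,q)[:3]])
E
```

```text
top strip_center 0.92 [395.5, 251.2, 37.4, 23.6] 466 127 z [-0.0022  0.0028  0.0223] (array([ 441.6, -214.8]), array([33.9, 85.9]), np.float32(110.9))
top pad 0.9 [217.5, 217.8, 46.3, 28.3] 1239 1234 z [-0.0021  0.002   0.0058] (array([533.8, 232.5]), array([124.6,  72.2]), np.float32(85.6))
top comb_handle 0.55 [389.5, 179.1, 49.0, 16.3] 455 168 z [0.0391 0.0531 0.0946] (array([ 634.3, -213.4]), array([15.9, 58.1]), np.float32(92.2))
top stand 0.85 [383.1, 186.3, 50.3, 18.5] 386 385 z [0.0008 0.006  0.0459] (array([ 618.8, -209.2]), array([130.6,  47.1]), np.float32(73.5))
top rack 0.93 [364.8, 70.5, 32.7, 96.8] 2587 692 z [-0.0003  0.0056  0.0503] (array([ 824.8, -143.4]), array([ 66.2, 242.3]), np.float32(175.9))
top rack 0.83 [317.9, 180.0, 28.1, 92.5] 1144 447 z [0.0001 0.0069 0.0512] (array([542.2,  -9.2]), array([ 65.8, 239.7]), np.float32(177.1))
top rack 0.83 [430.6, 316.1, 37.9, 102.5] 3017 853 z [0.0001 0.0066 0.0494] (array([ 184.3, -296.2]), array([238.6,  67.6]), np.float32(4.0))
top bottle0 0.85 [321.7, 244.9, 19.9, 22.9] 375 91 z [0.0797 0.0929 0.1298] (array([462.6, 
[... 3083 characters left out ...]
 0.    ])), (0.81, array([329.4, 226.2]), array([ 0.5475, -0.0028,  0.    ]))]
scene strip_center [(0.92, array([238.4, 323.9]), array([ 0.4446, -0.2132,  0.011 ]))]
scene strip_top [(0.89, array([233.6, 323.4]), array([ 0.4397, -0.2203,  0.022 ]))]
scene pad [(0.68, array([374. , 196.6]), array([0.5292, 0.2292, 0.    ]))]
scene comb_handle [(0.65, array([316.6, 364.3]), array([ 0.6379, -0.22  ,  0.071 ]))]
scene stand [(0.88, array([316.1, 373.5]), array([ 0.6334, -0.2167,  0.    ]))]
scene rack [(0.97, array([284.3, 179.9]), array([0.311 , 0.1623, 0.    ])), (0.96, array([418.6, 395.2]), array([ 0.8233, -0.1523,  0.    ])), (0.92, array([329.7, 273.8]), array([ 0.5442, -0.0111,  0.    ]))]
```

```bash
cat >> h.py <<'E'
def goal(p,jaw=None):
    """prints tool-axis deltas to world TCP p and jaw angle (deg, mod 180), tool pointing down"""
    s=r.get_state(); R=Ro.from_euler('xyz',s["eef_rot"],degrees=True); M=R.as_matrix()
    a=np.degrees(np.arctan2(M[1,1],M[0,1]))
    if jaw is None: jaw=a
    da=(jaw-a+90)%180-90; j=np.radians(a+da)
    G=np.array([[0,np.cos(j),np.sin(j)],[0,np.sin(j),-np.cos(j)],[-1,0,0]])
    # columns: x=-z ; y=jaw ; z=x cross y
    G[:,2]=np.cross(G[:,0],G[:,1])
    rv=Ro.from_matrix(M.T@G).as_rotvec()
    d=np.array(p)-s["tcp_pos"]
    print("t",round(s["time_s"],2),"tcp",s["tcp_pos"].round(4),"jawang",round(a,2),"F",s["contact_force"].round(1),"w",round(s["gripper_width"],4),"q",s["joints"].round(1))
    print("shift units now-frame",(M.T@d/.02).round(2)," goal-frame",(G.T@d/.02).round(2)," turn units",(rv/.08).round(2))
E
python3 - <<'E'
from h import *
goal([.4417,-.2165,.15],21)
# pad marks
for n in ["top","scene"]:
    z=np.load(f"{n}0.npz"); cam=K(n); 
    g=z["im"].min(2).astype(int)
    c=proj([.534,.234,.003],cam); print(c)
    u,v=map(int,c); w=z["im"][v-40:v+40,u-50:u+50]; cv2.imwrite(f"pics/pad_{n}.png",cv2.resize(w[:,:,::-1],None,fx=6,fy=6,interpolation=0))
    k=np.zeros(g.shape,bool); k[v-28:v+28,u-35:u+35]=g[v-28:v+28,u-35:u+35]>150
    ys,xs=np.nonzero(k); P=np.array([ray(x,y,.003,cam) for x,y in zip(xs,ys)])[:,:2]
    print(n,k.sum(),cv2.minAreaRect((P*1000).astype(np.float32)))
E
```

```text
t 1.65 tcp [ 0.1857 -0.6489  0.2043] jawang 105.97 F [ 0.  -0.1 -0. ] w 0.0877 q [-57.5  20.5   0.7   0.  -70.1 -16.5]
shift units now-frame [ 2.72 17.26 18.26]  goal-frame [  2.72  19.7  -15.6 ]  turn units [18.54 -0.   -0.  ]
(np.float64(239.52263543161283), np.float64(232.48517835231561))
top 122 ((532.8694458007812, 228.99082946777344), (101.00640106201172, 48.27244186401367), 85.01625061035156)
(np.float64(376.7838007904104), np.float64(195.29188298149236))
scene 89 ((533.0349731445312, 227.1705322265625), (98.2647476196289, 47.42454528808594), 84.64759063720703)
```

arm_command:
  plan:
    - {"dy": 0.86, "dz": 0.91}
    - {"dy": 0.86, "dz": 0.91}
    - {"dy": 0.86, "dz": 0.91}
    - {"dy": 0.86, "dz": 0.91}
    - {"dy": 0.86, "dz": 0.91}
    - {"dy": 0.86, "dz": 0.91}
    - {"dy": 0.86, "dz": 0.91}
    - {"dy": 0.86, "dz": 0.91}
    - {"dy": 0.86, "dz": 0.91}
    - {"dy": 0.86, "dz": 0.91}
    - {"dy": 0.86, "dz": 0.91}
    - {"dy": 0.86, "dz": 0.91}
    - {"dy": 0.86, "dz": 0.91}
    - {"dy": 0.86, "dz": 0.91}
    - {"dy": 0.86, "dz": 0.91}
    - {"dy": 0.86, "dz": 0.91}
    - {"dy": 0.86, "dz": 0.91}
    - {"dy": 0.86, "dz": 0.91}
    - {"dy": 0.86, "dz": 0.91}
    - {"dy": 0.86, "dz": 0.91}
  fingers: -1

```text
schema error: expected keys dx, dy, dz, wx, wy, wz
```

arm_command:
  plan:
    - {"wx": -1}
    - {"wx": -1}
    - {"wx": -1}
    - {"wx": -1}
    - {"wx": -1}
    - {"wx": -1}
    - {"wx": -1}
    - {"wx": -1}
    - {"wx": -1}
    - {"wx": -1}
    - {"wx": -1}
    - {"wx": -1}
    - {"wx": -1}
    - {"wx": -1}
    - {"wx": -1}
    - {"wx": -1}
    - {"wx": -1}
    - {"wx": -1}
    - {"wx": -1}
    - {"wx": -1}

```text
schema error: expected keys dx, dy, dz, wx, wy, wz
```

```bash
python3 - <<'E'
from h import *
goal([.4417,-.2165,.14],201)
E
```

```text
t 1.65 tcp [ 0.1857 -0.6489  0.2043] jawang 105.97 F [ 0.  -0.1 -0. ] w 0.0877 q [-57.5  20.5   0.7   0.  -70.1 -16.5]
shift units now-frame [ 3.22 17.26 18.26]  goal-frame [  3.22  19.7  -15.6 ]  turn units [18.54 -0.   -0.  ]
```

arm_command:
  plan:
    - {"dx": 0, "dy": 0.86, "dz": 0.91, "wx": 0, "wy": 0, "wz": 0}
    - {"dx": 0, "dy": 0.86, "dz": 0.91, "wx": 0, "wy": 0, "wz": 0}
    - {"dx": 0, "dy": 0.86, "dz": 0.91, "wx": 0, "wy": 0, "wz": 0}
    - {"dx": 0, "dy": 0.86, "dz": 0.91, "wx": 0, "wy": 0, "wz": 0}
    - {"dx": 0, "dy": 0.86, "dz": 0.91, "wx": 0, "wy": 0, "wz": 0}
    - {"dx": 0, "dy": 0.86, "dz": 0.91, "wx": 0, "wy": 0, "wz": 0}
    - {"dx": 0, "dy": 0.86, "dz": 0.91, "wx": 0, "wy": 0, "wz": 0}
    - {"dx": 0, "dy": 0.86, "dz": 0.91, "wx": 0, "wy": 0, "wz": 0}
    - {"dx": 0, "dy": 0.86, "dz": 0.91, "wx": 0, "wy": 0, "wz": 0}
    - {"dx": 0, "dy": 0.86, "dz": 0.91, "wx": 0, "wy": 0, "wz": 0}
    - {"dx": 0, "dy": 0.86, "dz": 0.91, "wx": 0, "wy": 0, "wz": 0}
    - {"dx": 0, "dy": 0.86, "dz": 0.91, "wx": 0, "wy": 0, "wz": 0}
    - {"dx": 0, "dy": 0.86, "dz": 0.91, "wx": 0, "wy": 0, "wz": 0}
    - {"dx": 0, "dy": 0.86, "dz": 0.91, "wx": 0, "wy": 0, "wz": 0}
    - {"dx": 0, "dy": 0.86, "dz": 0.91, "wx": 0, "wy": 0, "wz": 0}
    - {"dx": 0, "dy": 0.86, "dz": 0.91, "wx": 0, "wy": 0, "wz": 0}
    - {"dx": 0, "dy": 0.86, "dz": 0.91, "wx": 0, "wy": 0, "wz": 0}
    - {"dx": 0, "dy": 0.86, "dz": 0.91, "wx": 0, "wy": 0, "wz": 0}
    - {"dx": 0, "dy": 0.86, "dz": 0.91, "wx": 0, "wy": 0, "wz": 0}
    - {"dx": 0, "dy": 0.86, "dz": 0.91, "wx": 0, "wy": 0, "wz": 0}
  fingers: -1

```text
time_s: 3.32
tcp_pos: [0.4498, -0.2022, 0.2057]
eef_rot: [-35.7, 89.7, -20.1]
contact_force: [-0.2, -0.6, -0.5]
gripper_width: 0.0875
```

arm_command:
  plan:
    - {"dx": 0, "dy": 0, "dz": 0, "wx": -1, "wy": 0, "wz": 0}
    - {"dx": 0, "dy": 0, "dz": 0, "wx": -1, "wy": 0, "wz": 0}
    - {"dx": 0, "dy": 0, "dz": 0, "wx": -1, "wy": 0, "wz": 0}
    - {"dx": 0, "dy": 0, "dz": 0, "wx": -1, "wy": 0, "wz": 0}
    - {"dx": 0, "dy": 0, "dz": 0, "wx": -1, "wy": 0, "wz": 0}
    - {"dx": 0, "dy": 0, "dz": 0, "wx": -1, "wy": 0, "wz": 0}
    - {"dx": 0, "dy": 0, "dz": 0, "wx": -1, "wy": 0, "wz": 0}
    - {"dx": 0, "dy": 0, "dz": 0, "wx": -1, "wy": 0, "wz": 0}
    - {"dx": 0, "dy": 0, "dz": 0, "wx": -1, "wy": 0, "wz": 0}
    - {"dx": 0, "dy": 0, "dz": 0, "wx": -1, "wy": 0, "wz": 0}
    - {"dx": 0, "dy": 0, "dz": 0, "wx": -1, "wy": 0, "wz": 0}
    - {"dx": 0, "dy": 0, "dz": 0, "wx": -1, "wy": 0, "wz": 0}
    - {"dx": 0, "dy": 0, "dz": 0, "wx": -1, "wy": 0, "wz": 0}
    - {"dx": 0, "dy": 0, "dz": 0, "wx": -1, "wy": 0, "wz": 0}
    - {"dx": 0, "dy": 0, "dz": 0, "wx": -1, "wy": 0, "wz": 0}
    - {"dx": 0, "dy": 0, "dz": 0, "wx": -1, "wy": 0, "wz": 0}
    - {"dx": 0, "dy": 0, "dz": 0, "wx": -1, "wy": 0, "wz": 0}
    - {"dx": 0, "dy": 0, "dz": 0, "wx": -1, "wy": 0, "wz": 0}
    - {"dx": 0, "dy": 0, "dz": 0, "wx": -1, "wy": 0, "wz": 0}
    - {"dx": 0, "dy": 0, "dz": 0, "wx": -1, "wy": 0, "wz": 0}

```text
time_s: 4.98
tcp_pos: [0.4536, -0.1968, 0.2094]
eef_rot: [-120.2, 89.2, -8.1]
contact_force: [0.9, -0.6, -0.5]
gripper_width: 0.0875
```

```bash
python3 - <<'E'
from h import *
goal([.4417,-.2165,.14],201)
E
```

```text
t 4.98 tcp [ 0.4536 -0.1968  0.2094] jawang -157.9 F [ 0.9 -0.6 -0.5] w 0.0875 q [ -0.5   2.6 -21.7   0.1 -64.9  22.6]
shift units now-frame [ 3.46  0.96 -0.66]  goal-frame [ 3.47  0.91 -0.71]  turn units [ 0.24 -0.09  0.16]
```

arm_command:
  plan:
    - {"dx": 0.85, "dy": 0.24, "dz": -0.17, "wx": 0.06, "wy": -0.02, "wz": 0.04}
    - {"dx": 0.85, "dy": 0.24, "dz": -0.17, "wx": 0.06, "wy": -0.02, "wz": 0.04}
    - {"dx": 0.85, "dy": 0.24, "dz": -0.17, "wx": 0.06, "wy": -0.02, "wz": 0.04}
    - {"dx": 0.85, "dy": 0.24, "dz": -0.17, "wx": 0.06, "wy": -0.02, "wz": 0.04}
    - {"dx": 0, "dy": 0, "dz": 0, "wx": 0, "wy": 0, "wz": 0}
    - {"dx": 0, "dy": 0, "dz": 0, "wx": 0, "wy": 0, "wz": 0}

```text
time_s: 5.48
tcp_pos: [0.4429, -0.2176, 0.1417]
eef_rot: [-127.6, 89.7, -16.2]
contact_force: [-0.5, -0.8, 0.3]
gripper_width: 0.0876
```

```bash
cat >> h.py <<'E'
def look(tag,n="wrist"):
    cam=K(n); im,d=r.capture(n)
    np.savez(f"{tag}.npz",im=im,d=d); cv2.imwrite(f"pics/{tag}.png",im[:,:,::-1])
    return im,d,cam,cloud(d,cam)
def rect(P):
    (c,s,a)=cv2.minAreaRect((P*1000).astype(np.float32))
    b=cv2.boxPoints((c,s,a)); e=[b[1]-b[0],b[2]-b[1]]; e=max(e,key=np.linalg.norm)
    return np.round(c,1),np.round(s,1),round(float(np.degrees(np.arctan2(e[1],e[0]))%180),1)
E
python3 - <<'E'
from h import *
goal([.4417,-.2165,.14],201)
im,d,cam,W=look("w1")
print("campos",-cam[3].T@cam[4], "tcp px",proj(r.get_state()["tcp_pos"],cam))
for o in r.cut_out("wrist","strip_center")[:2]:
    P=W[o["mask"]]; k=(P[:,2]>.015)&(P[:,2]<.03); print(o["score"],o["bbox"],k.sum(),np.percentile(P[:,2],[5,50,95]),rect(P[k][:,:2]) if k.sum() else '')
E
```

```text
t 5.48 tcp [ 0.4429 -0.2176  0.1417] jawang -158.62 F [-0.5 -0.8  0.3] w 0.0876 q [ -3.2   6.2 -27.2   0.1 -56.3  24.5]
shift units now-frame [0.09 0.04 0.07]  goal-frame [0.09 0.04 0.07]  turn units [ 0.08 -0.05  0.06]
campos [ 0.46952041 -0.29101166  0.323687  ] tcp px (np.float64(312.8863160952229), np.float64(283.8668238991259))
0.97 [296.4, 174.9, 42.9, 105.4] 1289 [0.00246529 0.00440474 0.02381031] (array([ 440.2, -216. ]), array([34. , 86.2]), 110.9)
```

View pics/w1.png

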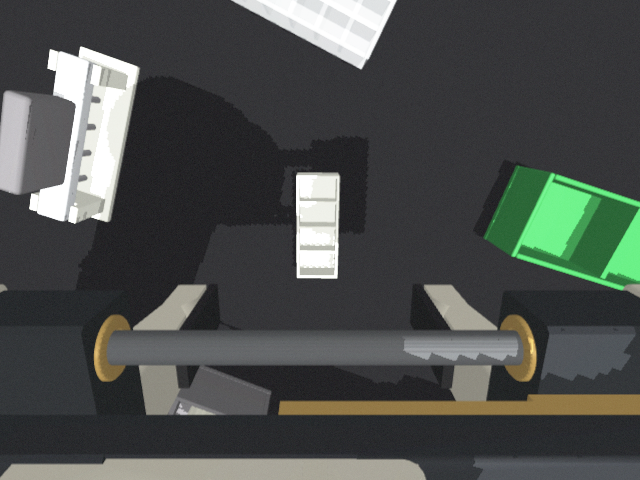

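arm_command:
  plan:
    - {"dx": 0.9, "dy": 0.01, "dz": 0.01, "wx": 0.01, "wy": -0.01, "wz": 0.01}
    - {"dx": 0.9, "dy": 0.01, "dz": 0.01, "wx": 0.01, "wy": -0.01, "wz": 0.01}
    - {"dx": 0.9, "dy": 0.01, "dz": 0.01, "wx": 0.01, "wy": -0.01, "wz": 0.01}
    - {"dx": 0.9, "dy": 0.01, "dz": 0.01, "wx": 0.01, "wy": -0.01, "wz": 0.01}
    - {"dx": 0.9, "dy": 0.01, "dz": 0.01, "wx": 0.01, "wy": -0.01, "wz": 0.01}
    - {"dx": 0.9, "dy": 0, "dz": 0, "wx": 0, "wy": 0, "wz": 0}
    - {"dx": 0, "dy": 0, "dz": 0, "wx": 0, "wy": 0, "wz": 0}
    - {"dx": 0, "dy": 0, "dz": 0, "wx": 0, "wy": 0, "wz": 0}

```text
time_s: 6.25
tcp_pos: [0.4539, -0.2166, 0.0417]
eef_rot: [-118.7, 88.7, -7.3]
contact_force: [0.3, -0.1, 1.0]
gripper_width: 0.0874
```

```bash
python3 - <<'E'
from h import *
goal([.4409,-.2162,.014],201)
E
```

```text
t 6.25 tcp [ 0.4539 -0.2166  0.0417] jawang -158.55 F [ 0.3 -0.1  1. ] w 0.0874 q [ -3.   13.7 -33.8   0.1 -41.2  24.3]
shift units now-frame [1.37 0.62 0.27]  goal-frame [1.38 0.6  0.25]  turn units [ 0.1  -0.13  0.25]
```

arm_command:
  plan:
    - {"dx": 0, "dy": 0.6, "dz": 0.25, "wx": 0.1, "wy": -0.13, "wz": 0.25}
    - {"dx": 0, "dy": 0, "dz": 0, "wx": 0, "wy": 0, "wz": 0}

```text
time_s: 6.42
tcp_pos: [0.4414, -0.2162, 0.0437]
eef_rot: [177.7, 90.0, -71.3]
contact_force: [-0.2, -0.9, -1.0]
gripper_width: 0.0877
```

```bash
python3 - <<'E'
from h import *
goal([.4409,-.2162,.014],201)
E
```

```text
t 6.42 tcp [ 0.4414 -0.2162  0.0437] jawang -159.0 F [-0.2 -0.9 -1. ] w 0.0877 q [ -3.1  13.2 -34.1   0.1 -42.7  24.1]
shift units now-frame [1.48 0.02 0.01]  goal-frame [1.48 0.02 0.01]  turn units [-0.   -0.01 -0.  ]
```

arm_command:
  plan:
    - {"dx": 0.5, "dy": 0.02, "dz": 0, "wx": 0, "wy": 0, "wz": 0}
    - {"dx": 0.5, "dy": 0, "dz": 0, "wx": 0, "wy": 0, "wz": 0}
    - {"dx": 0, "dy": 0, "dz": 0, "wx": 0, "wy": 0, "wz": 0}

```text
time_s: 6.67
tcp_pos: [0.4433, -0.2166, 0.0256]
eef_rot: [-121.8, 89.6, -10.8]
contact_force: [0.5, -0.2, 0.0]
gripper_width: 0.0875
```

```bash
python3 - <<'E'
from h import *
goal([.4409,-.2162,.014],201)
E
```

```text
t 6.67 tcp [ 0.4433 -0.2166  0.0256] jawang -158.99 F [ 0.5 -0.2  0. ] w 0.0875 q [ -3.1  14.7 -35.2   0.1 -39.6  24.1]
shift units now-frame [0.58 0.11 0.07]  goal-frame [0.58 0.1  0.06]  turn units [ 0.   -0.05  0.08]
```

arm_command:
  plan:
    - {"dx": 0.45, "dy": 0.12, "dz": 0.06, "wx": 0, "wy": -0.05, "wz": 0.08}
    - {"dx": 0.1, "dy": 0.02, "dz": 0, "wx": 0, "wy": 0, "wz": 0.02}
    - {"dx": 0, "dy": 0, "dz": 0, "wx": 0, "wy": 0, "wz": 0}

```text
time_s: 6.92
tcp_pos: [0.4399, -0.2166, 0.0133]
eef_rot: [77.7, 89.8, -171.3]
contact_force: [-0.2, -0.2, -0.3]
gripper_width: 0.0879
```

```bash
python3 - <<'E'
from h import *
goal([.4409,-.2162,.014],201)
E
```

```text
t 6.92 tcp [ 0.4399 -0.2166  0.0133] jawang -158.99 F [-0.2 -0.2 -0.3] w 0.0879 q [ -3.2  15.9 -35.8   0.1 -38.5  24.1]
shift units now-frame [-0.03 -0.05  0.  ]  goal-frame [-0.03 -0.05  0.  ]  turn units [ 0.    0.01 -0.04]
```

arm_command:
  plan:
    - {"dx": 0, "dy": 0, "dz": 0, "wx": 0, "wy": 0, "wz": 0}
    - {"dx": 0, "dy": 0, "dz": 0, "wx": 0, "wy": 0, "wz": 0}
    - {"dx": 0, "dy": 0, "dz": 0, "wx": 0, "wy": 0, "wz": 0}
    - {"dx": 0, "dy": 0, "dz": 0, "wx": 0, "wy": 0, "wz": 0}
    - {"dx": 0, "dy": 0, "dz": 0, "wx": 0, "wy": 0, "wz": 0}
    - {"dx": 0, "dy": 0, "dz": 0, "wx": 0, "wy": 0, "wz": 0}
    - {"dx": 0, "dy": 0, "dz": 0, "wx": 0, "wy": 0, "wz": 0}
    - {"dx": 0, "dy": 0, "dz": 0, "wx": 0, "wy": 0, "wz": 0}
  fingers: 1
  force: 12

```text
time_s: 7.58
tcp_pos: [0.4403, -0.2167, 0.0135]
eef_rot: [81.0, 89.8, -168.0]
contact_force: [0.0, -0.4, -0.2]
gripper_width: 0.0398
```

```bash
python3 - <<'E'
from h import *
goal([.4409,-.2162,.18],201)
E
```

```text
t 7.58 tcp [ 0.4403 -0.2167  0.0135] jawang -158.98 F [ 0.  -0.4 -0.2] w 0.0398 q [ -3.2  15.9 -35.8   0.1 -38.5  24.1]
shift units now-frame [-8.33 -0.01  0.02]  goal-frame [-8.33 -0.04  0.01]  turn units [ 0.    0.01 -0.04]
```

arm_command:
  plan:
    - {"dx": 0, "dy": 0, "dz": 0, "wx": 0, "wy": 0, "wz": 0}
    - {"dx": 0, "dy": 0, "dz": 0, "wx": 0, "wy": 0, "wz": 0}
    - {"dx": 0, "dy": 0, "dz": 0, "wx": 0, "wy": 0, "wz": 0}
    - {"dx": 0, "dy": 0, "dz": 0, "wx": 0, "wy": 0, "wz": 0}

```text
time_s: 7.92
tcp_pos: [0.4404, -0.2167, 0.0137]
eef_rot: [83.0, 89.8, -166.0]
contact_force: [0.2, 0.3, -0.1]
gripper_width: 0.013
```

arm_command:
  plan:
    - {"dx": -0.4, "dy": 0, "dz": 0, "wx": 0, "wy": 0, "wz": 0}
    - {"dx": -0.9, "dy": 0, "dz": 0, "wx": 0, "wy": 0, "wz": 0}
    - {"dx": -0.9, "dy": 0, "dz": 0, "wx": 0, "wy": 0, "wz": 0}
    - {"dx": -0.9, "dy": 0, "dz": 0, "wx": 0, "wy": 0, "wz": 0}
    - {"dx": -0.9, "dy": 0, "dz": 0, "wx": 0, "wy": 0, "wz": 0}
    - {"dx": -0.9, "dy": 0, "dz": 0, "wx": 0, "wy": 0, "wz": 0}
    - {"dx": -0.9, "dy": 0, "dz": 0, "wx": 0, "wy": 0, "wz": 0}
    - {"dx": -0.9, "dy": 0, "dz": 0, "wx": 0, "wy": 0, "wz": 0}
    - {"dx": -0.9, "dy": 0, "dz": 0, "wx": 0, "wy": 0, "wz": 0}
    - {"dx": -0.9, "dy": 0, "dz": 0, "wx": 0, "wy": 0, "wz": 0}
    - {"dx": 0, "dy": 0, "dz": 0, "wx": 0, "wy": 0, "wz": 0}

```text
time_s: 8.83
tcp_pos: [0.4387, -0.2169, 0.1971]
eef_rot: [88.1, 89.7, -160.9]
contact_force: [1.6, 0.0, 0.9]
gripper_width: 0.0004
```

```bash
python3 - <<'E'
from h import *
goal([.5,.0,.2],175)
im,d,cam,W=look("w2")
E
```

```text
t 8.83 tcp [ 0.4387 -0.2169  0.1971] jawang -158.97 F [1.6 0.  0.9] w 0.0004 q [ -3.2   3.3 -22.6   0.1 -64.3  24.1]
shift units now-frame [-0.17 -6.75  9.02]  goal-frame [-0.15 -2.11 11.07]  turn units [ 5.68 -0.01 -0.05]
```

View pics/w2.png

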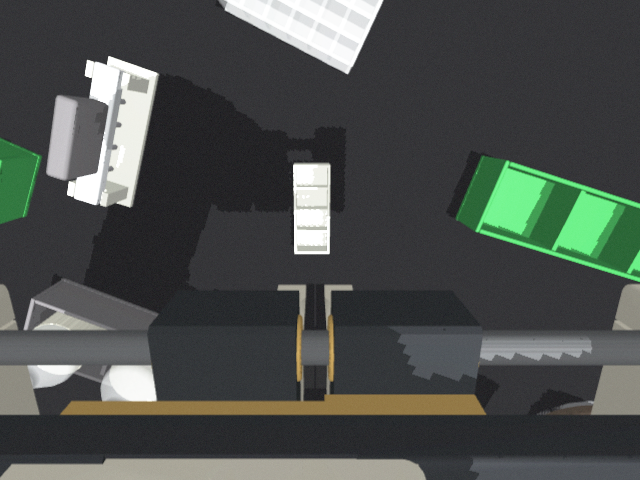

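The gripper closed to 0.4 mm and missed: the strip is still on the bench at wrist pixel (312,207). I need to find out where the fingertips really are compared with the reported TCP.

```bash
python3 - <<'E'
from h import *
print(r.tcp_to_tips)
s=r.get_state(); cam=K("wrist"); d=np.load("w2.npz")["d"]; W=cloud(d,cam)
M=Ro.from_euler('xyz',s["eef_rot"],degrees=True).as_matrix()
for v,u in [(288,290),(288,340),(300,308),(300,322),(320,305),(345,315)]:
    print(v,u,round(float(d[v,u]),4),W[v,u].round(4),"tool",((W[v,u]-s["tcp_pos"])@M).round(4))
print("cam in tool",((-cam[3].T@cam[4]-s["tcp_pos"])@M).round(4),(M.T@cam[3].T).round(3))
T=s["tcp_pos"]
print("tips proj",proj(T+M@[.011,0,0],cam),"tcp",proj(T,cam),"back60",proj(T-M@[.06,0,0],cam))
for n in ["wrist","top"]:
    im,d,cam,W=look("c3"+n,n)
    for o in r.cut_out(n,"strip_center")[:2]:
        P=W[o["mask"]]; k=(P[:,2]>.012)&(P[:,2]<.03); print(n,o["score"],o["bbox"],k.sum(),np.percentile(P[:,2],[5,50,95]),rect(P[k][:,:2]) if k.sum() else '')
E
python3 -c "
import cv2;a=cv2.imread('pics/c3top.png');cv2.imwrite('pics/c3t.png',cv2.resize(a[150:350,250:510],None,fx=3,fy=3))"
```

```text
0.011
288 290 0.1634 [ 0.4513 -0.2239  0.2268] tool [-0.0313 -0.0096 -0.0115]
288 340 0.1639 [ 0.4312 -0.2313  0.2264] tool [-0.0308  0.0119 -0.0113]
300 308 0.1549 [ 0.4436 -0.2256  0.2361] tool [-0.0406 -0.0017 -0.0103]
300 322 0.1551 [ 0.4382 -0.2275  0.236 ] tool [-0.0404  0.004  -0.0102]
320 305 0.1382 [ 0.4446 -0.2257  0.2534] tool [-0.0579 -0.0025 -0.0107]
345 315 0.0855 [ 0.4488 -0.2461  0.3022] tool [-0.1067  0.0011 -0.0313]
cam in tool [-0.1817  0.0011 -0.0787] [[ 0.001 -0.289  0.957]
 [ 1.     0.    -0.001]
 [-0.     0.957  0.289]]
tips proj (np.float64(312.9013771072614), np.float64(275.4032829795346)) tcp (np.float64(312.78972230175225), np.float64(283.49352771096494)) back60 (np.float64(311.8833446140201), np.float64(349.16752427043787))
wrist 0.75 [292.4, 164.5, 36.6, 90.4] 1083 [0.00238398 0.00430894 0.02381537] (array([ 440.1, -215.8]), array([34. , 86.6]), 110.8)
```

View pics/c3t.png

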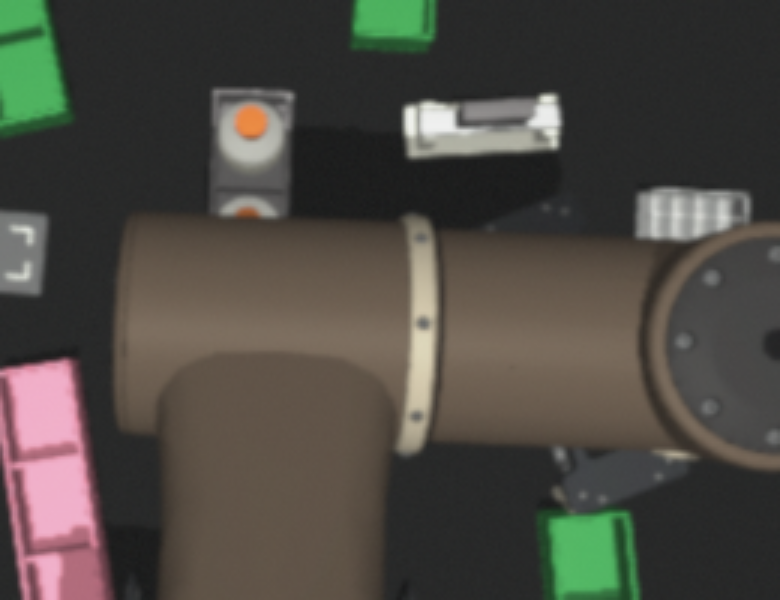

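```bash
python3 - <<'E'
from h import *
s=r.get_state(); cam=K("wrist"); M=Ro.from_euler('xyz',s["eef_rot"],degrees=True).as_matrix()
for f in ["w1","w2"]:
    z=np.load(f+".npz"); d=z["d"]
    c=cam
    # tool frame points, via fixed cam-in-tool
    Rc=M.T@cam[3].T; tc=(-cam[3].T@cam[4]-s["tcp_pos"])@M
    v,u=np.mgrid[0:480,0:640]; f_,cx,cy=cam[:3]
    P=np.stack([(u-cx)/f_*d,(v-cy)/f_*d,d],-1)@Rc.T+tc
    near=(d>0)&(d<.19)
    print(f,"max tool x of near",np.percentile(P[near][:,0],[99,99.9,100]))
    for u in (290,315,340,190,200,440,460):
        col=np.nonzero(near[:,u])[0]
        if len(col): v0=col[0]; print(u,v0,[ (v,P[v,u].round(4).tolist()) for v in (v0,v0+2,v0+8)])
im,d,cam,W=look("s3","scene")
T=s["tcp_pos"]; print(proj(T+M@[.011,0,0],cam),proj(T,cam),proj(T-M@[.06,0,0],cam))
u,v=map(int,proj(T,cam)); w=im[v-70:v+70,u-90:u+90]
w=cv2.resize(w,None,fx=4,fy=4,interpolation=2)[:,:,::-1].copy(); cv2.circle(w,(360,280),4,(0,0,255),1)
cv2.imwrite("pics/s3c.png",w)
E
```

```text
w1 max tool x of near [-0.03386049 -0.02514269 -0.02258808]
290 330 [(np.int64(330), [-0.1017, -0.0048, -0.0322]), (np.int64(332), [-0.1019, -0.0048, -0.0318]), (np.int64(338), [-0.1033, -0.0047, -0.031])]
315 330 [(np.int64(330), [-0.102, 0.0011, -0.0324]), (np.int64(332), [-0.1019, 0.0011, -0.0318]), (np.int64(338), [-0.1061, 0.0011, -0.0327])]
340 330 [(np.int64(330), [-0.1014, 0.0071, -0.032]), (np.int64(332), [-0.1026, 0.007, -0.0322]), (np.int64(338), [-0.106, 0.0068, -0.0326])]
190 285 [(np.int64(285), [-0.0267, -0.054, -0.0109]), (np.int64(287), [-0.03, -0.053, -0.0113]), (np.int64(293), [-0.0378, -0.0504, -0.0121])]
200 285 [(np.int64(285), [-0.0271, -0.0495, -0.011]), (np.int64(287), [-0.0299, -0.0487, -0.0113]), (np.int64(293), [-0.0361, -0.0468, -0.0114])]
440 285 [(np.int64(285), [-0.0275, 0.056, -0.0112]), (np.int64(287), [-0.0305, 0.055, -0.0116]), (np.int64(293), [-0.0365, 0.0531, -0.0116])]
460 296 [(np.int64(296), [-0.0389, 0.0606, -0.0114]), (np.int64(298), [-0.042, 0.0594, -0.0119]), (np.int64(304), [-0.0466, 0.0578, -0.0116])]
w2 max tool x of near [-0.04544029 -
[... 522 characters left out ...]
3), [-0.0966, -0.0294, -0.0394]), (np.int64(299), [-0.0992, -0.0286, -0.039])]
200 291 [(np.int64(291), [-0.0953, -0.0273, -0.0393]), (np.int64(293), [-0.0955, -0.0273, -0.0388]), (np.int64(299), [-0.0994, -0.0261, -0.0391])]
440 291 [(np.int64(291), [-0.0947, 0.0322, -0.0391]), (np.int64(293), [-0.0963, 0.0317, -0.0393]), (np.int64(299), [-0.1008, 0.0303, -0.0398])]
460 301 [(np.int64(301), [-0.1013, 0.0347, -0.0395]), (np.int64(303), [-0.101, 0.0349, -0.0389]), (np.int64(309), [-0.1044, 0.0337, -0.0391])]
(np.float64(218.969340975112), np.float64(284.9735985131094)) (np.float64(217.8621603006482), np.float64(282.1034420653931)) (np.float64(211.36978772710734), np.float64(265.273194362642))
```

View pics/s3c.png

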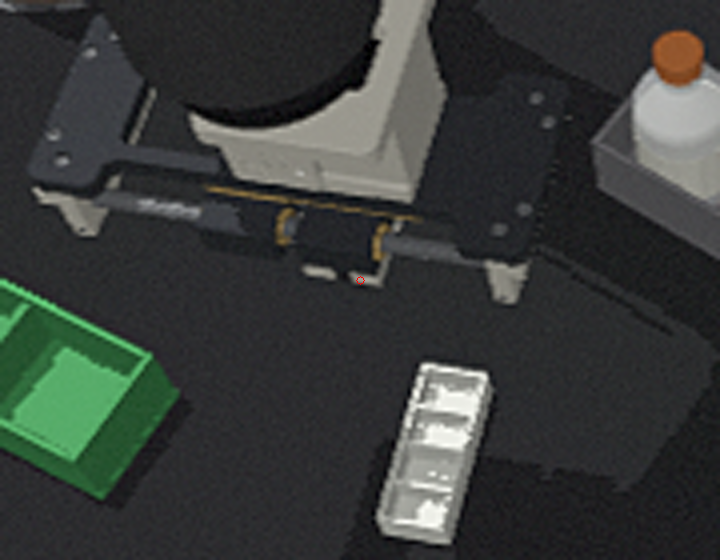

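```bash
python3 - <<'E'
from h import *
s=r.get_state(); cam=K("scene"); M=Ro.from_euler('xyz',s["eef_rot"],degrees=True).as_matrix()
z=np.load("s3.npz"); W=cloud(z["d"],cam); P=(W-s["tcp_pos"])@M
# gripper pts: tool coordinates near
k=(abs(P[...,1])<.03)&(abs(P[...,2])<.05)&(P[...,0]>-.12)&(P[...,0]<.06)
for v,u in np.argwhere(k):
    if P[v,u,0]>-.07: print(v,u,(P[v,u]*1000).round(0),z["im"][v,u])
E
```

```text
273 200 [-53.  17. -13.] [30 32 34]
275 224 [-30. -16.   1.] [76 77 76]
276 224 [-27. -16.   0.] [82 83 79]
277 223 [-32. -16.  -4.] [105 105 100]
278 203 [-36.  15. -14.] [82 84 81]
278 223 [-31. -16.  -6.] [102 102  96]
279 204 [-30.  15. -12.] [156 153 143]
279 205 [-34.  12. -14.] [154 153 142]
279 206 [-34.  10. -14.] [153 151 140]
279 207 [-35.   8. -14.] [146 143 134]
279 208 [-34.   7. -13.] [127 128 118]
279 209 [-35.   5. -13.] [110 108 102]
279 222 [-35. -16.  -9.] [98 99 93]
279 223 [-28. -16.  -6.] [81 84 77]
280 204 [-28.  15. -13.] [131 130 119]
280 205 [-29.  13. -13.] [147 145 134]
280 206 [-31.  11. -14.] [146 145 135]
280 207 [-29.  10. -13.] [148 146 136]
280 208 [-32.   7. -14.] [147 145 134]
280 209 [-33.   5. -14.] [148 147 136]
280 210 [-34.   3. -14.] [118 116 107]
280 211 [-29.   3. -12.] [37 40 37]
280 212 [-29.   1. -12.] [24 23 27]
280 213 [-30.  -0. -12.] [21 20 23]
280 214 [-31.  -2. -12.] [86 85 80]
280 215 [-34.  -5. -13.] [121 119 112]
280 216 [-34.  -7. -13.] [92 91 86]
280 222 [-33. -16. -10.] [109 107 101]
280 223 [-26. -16.  -7.] [65 65 64]
281 2
[... 239 characters left out ...]
-13.] [157 154 144]
281 217 [-33.  -9. -14.] [151 149 140]
281 218 [-32. -10. -13.] [154 152 142]
281 219 [-34. -12. -14.] [144 143 133]
281 220 [-35. -14. -14.] [122 121 115]
281 221 [-35. -16. -13.] [120 119 113]
281 222 [-32. -16. -12.] [98 98 92]
282 213 [-23.   1. -12.] [31 32 35]
282 214 [-23.  -1. -11.] [37 38 39]
282 215 [-25.  -3. -12.] [88 88 81]
282 216 [-29.  -6. -14.] [121 119 110]
282 217 [-29.  -8. -13.] [131 131 121]
282 218 [-30. -10. -14.] [148 146 137]
282 219 [-30. -11. -13.] [148 147 136]
282 220 [-31. -13. -14.] [150 148 138]
282 221 [-31. -15. -13.] [134 132 122]
282 222 [-29. -16. -12.] [79 77 74]
283 221 [-25. -14. -12.] [88 87 85]
283 222 [-25. -15. -12.] [73 73 68]
```

The scene and wrist depth agree that the fingertips are about 24 mm above the reported TCP, not 11 mm below it. The fingers therefore closed over the top of the strip. I'll use this measured offset, reopen, and go lower while watching the force.

arm_command:
  plan:
    - {"dx": 0.7, "dy": 0, "dz": 0, "wx": 0, "wy": 0, "wz": 0}
    - {"dx": 0.7, "dy": 0, "dz": 0, "wx": 0, "wy": 0, "wz": 0}
    - {"dx": 0.7, "dy": 0, "dz": 0, "wx": 0, "wy": 0, "wz": 0}
    - {"dx": 0.7, "dy": 0, "dz": 0, "wx": 0, "wy": 0, "wz": 0}
    - {"dx": 0.7, "dy": 0, "dz": 0, "wx": 0, "wy": 0, "wz": 0}
    - {"dx": 0.7, "dy": 0, "dz": 0, "wx": 0, "wy": 0, "wz": 0}
    - {"dx": 0.7, "dy": 0, "dz": 0, "wx": 0, "wy": 0, "wz": 0}
    - {"dx": 0.7, "dy": 0, "dz": 0, "wx": 0, "wy": 0, "wz": 0}
    - {"dx": 0.7, "dy": 0, "dz": 0, "wx": 0, "wy": 0, "wz": 0}
    - {"dx": 0.7, "dy": 0, "dz": 0, "wx": 0, "wy": 0, "wz": 0}
    - {"dx": 0, "dy": 0, "dz": 0, "wx": 0, "wy": 0, "wz": 0}
    - {"dx": 0, "dy": 0, "dz": 0, "wx": 0, "wy": 0, "wz": 0}
  fingers: -1

```text
time_s: 10.13
tcp_pos: [0.4277, -0.2159, 0.0378]
eef_rot: [66.5, 88.3, 177.5]
contact_force: [0.7, -0.5, -0.1]
gripper_width: 0.0751
```

```bash
python3 - <<'E'
from h import *
goal([.4407,-.2162,.03],201)
im,d,cam,W=look("w4")
near=(d>0)&(d<.19); print("tip min z world",np.sort(W[near][:,2])[:10:3])
E
```

```text
t 10.13 tcp [ 0.4277 -0.2159  0.0378] jawang -159.02 F [ 0.7 -0.5 -0.1] w 0.0751 q [ -3.2  13.6 -34.6   0.  -43.4  24.1]
shift units now-frame [ 0.37 -0.61 -0.25]  goal-frame [ 0.39 -0.6  -0.25]  turn units [-0.01  0.14 -0.33]
tip min z world [-0.00078191 -0.00044561 -0.00042404 -0.00027249]
```

View pics/w4.png

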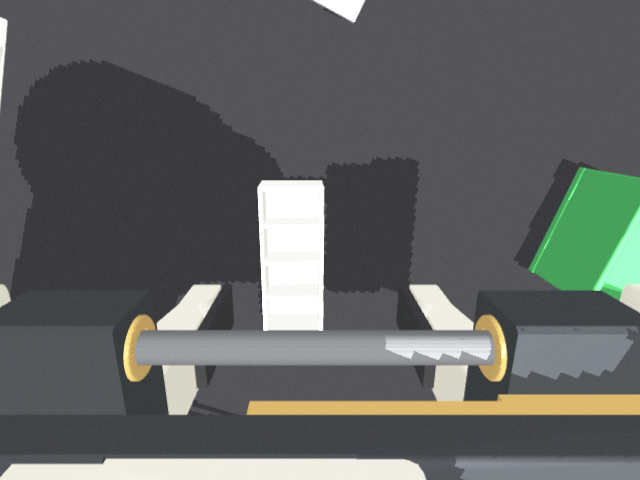

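arm_command:
  plan:
    - {"dx": 0.39, "dy": -0.6, "dz": -0.25, "wx": 0, "wy": 0.14, "wz": -0.33}
    - {"dx": 0, "dy": 0, "dz": 0, "wx": 0, "wy": 0, "wz": 0}
    - {"dx": 0, "dy": 0, "dz": 0, "wx": 0, "wy": 0, "wz": 0}

```text
time_s: 10.43
tcp_pos: [0.4414, -0.2164, 0.0313]
eef_rot: [-111.7, 89.9, -0.7]
contact_force: [0.3, 0.4, 0.4]
gripper_width: 0.0873
```

```bash
python3 - <<'E'
from h import *
goal([.4407,-.2162,-.018],201)
E
```

```text
t 10.43 tcp [ 0.4414 -0.2164  0.0313] jawang -159.01 F [0.3 0.4 0.4] w 0.0873 q [ -3.1  14.3 -34.8  -0.  -40.9  24.1]
shift units now-frame [2.46 0.03 0.02]  goal-frame [2.46 0.03 0.02]  turn units [-0.   -0.01  0.01]
```

arm_command:
  plan:
    - {"dx": 0.5, "dy": 0.02, "dz": 0.02, "wx": 0, "wy": -0.01, "wz": 0.01}
    - {"dx": 0.5, "dy": 0, "dz": 0, "wx": 0, "wy": 0, "wz": 0}
    - {"dx": 0.5, "dy": 0, "dz": 0, "wx": 0, "wy": 0, "wz": 0}
    - {"dx": 0.4, "dy": 0, "dz": 0, "wx": 0, "wy": 0, "wz": 0}
    - {"dx": 0, "dy": 0, "dz": 0, "wx": 0, "wy": 0, "wz": 0}

```text
time_s: 10.85
tcp_pos: [0.4415, -0.2162, -0.0075]
eef_rot: [-107.4, 89.8, 3.6]
contact_force: [0.3, -0.5, 0.6]
gripper_width: 0.0875
```

```bash
python3 - <<'E'
from h import *
goal([.4407,-.2162,-.018],201)
im,d,cam,W=look("w5")
E
```

```text
t 10.85 tcp [ 0.4415 -0.2162 -0.0075] jawang -159.01 F [ 0.3 -0.5  0.6] w 0.0875 q [ -3.1  17.8 -36.9  -0.  -35.1  24.2]
shift units now-frame [0.52 0.04 0.02]  goal-frame [0.52 0.04 0.02]  turn units [-0.   -0.01  0.03]
```

View pics/w5.png

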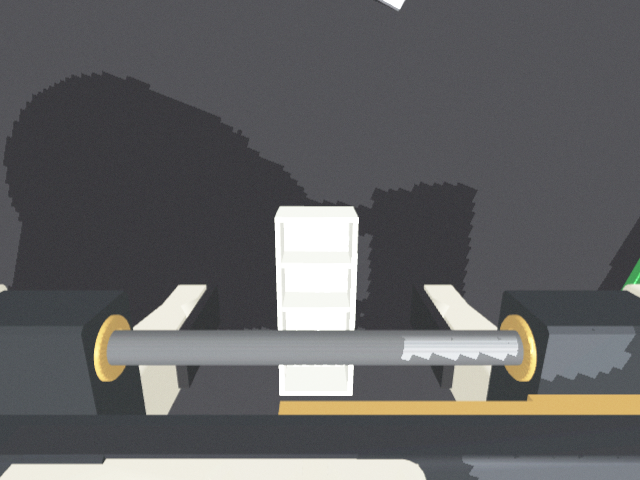

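The reported TCP is below the bench with no contact force, which confirms the offset. The strip is centred between the fingers at (316,300).

arm_command:
  plan:
    - {"dx": 0.35, "dy": 0.04, "dz": 0.02, "wx": 0, "wy": -0.01, "wz": 0.03}
    - {"dx": 0.15, "dy": 0, "dz": 0, "wx": 0, "wy": 0, "wz": 0}
    - {"dx": 0, "dy": 0, "dz": 0, "wx": 0, "wy": 0, "wz": 0}

```text
time_s: 11.15
tcp_pos: [0.441, -0.2163, -0.0176]
eef_rot: [-163.6, 90.0, -52.6]
contact_force: [-0.2, 0.3, 0.4]
gripper_width: 0.0879
```

```bash
python3 - <<'E'
from h import *
goal([.4407,-.2162,-.019],201)
E
```

```text
t 11.15 tcp [ 0.441  -0.2163 -0.0176] jawang -158.99 F [-0.2  0.3  0.4] w 0.0879 q [ -3.1  18.9 -37.4   0.  -33.7  24.1]
shift units now-frame [0.07 0.01 0.01]  goal-frame [0.07 0.01 0.01]  turn units [ 0. -0.  0.]
```

arm_command:
  plan:
    - {"dx": 0, "dy": 0, "dz": 0, "wx": 0, "wy": 0, "wz": 0}
    - {"dx": 0, "dy": 0, "dz": 0, "wx": 0, "wy": 0, "wz": 0}
    - {"dx": 0, "dy": 0, "dz": 0, "wx": 0, "wy": 0, "wz": 0}
    - {"dx": 0, "dy": 0, "dz": 0, "wx": 0, "wy": 0, "wz": 0}
    - {"dx": 0, "dy": 0, "dz": 0, "wx": 0, "wy": 0, "wz": 0}
    - {"dx": 0, "dy": 0, "dz": 0, "wx": 0, "wy": 0, "wz": 0}
    - {"dx": 0, "dy": 0, "dz": 0, "wx": 0, "wy": 0, "wz": 0}
    - {"dx": 0, "dy": 0, "dz": 0, "wx": 0, "wy": 0, "wz": 0}
    - {"dx": 0, "dy": 0, "dz": 0, "wx": 0, "wy": 0, "wz": 0}
    - {"dx": 0, "dy": 0, "dz": 0, "wx": 0, "wy": 0, "wz": 0}
    - {"dx": 0, "dy": 0, "dz": 0, "wx": 0, "wy": 0, "wz": 0}
  fingers: 1
  force: 12

```text
time_s: 12.07
tcp_pos: [0.4418, -0.2164, -0.0165]
eef_rot: [-124.0, 89.9, -12.9]
contact_force: [0.0, -0.3, -0.6]
gripper_width: 0.0339
```

arm_command:
  plan:
    - {"dx": -0.4, "dy": 0, "dz": 0, "wx": 0, "wy": 0, "wz": 0}
    - {"dx": -0.9, "dy": 0, "dz": 0, "wx": 0, "wy": 0, "wz": 0}
    - {"dx": -0.9, "dy": 0, "dz": 0, "wx": 0, "wy": 0, "wz": 0}
    - {"dx": -0.9, "dy": 0, "dz": 0, "wx": 0, "wy": 0, "wz": 0}
    - {"dx": -0.9, "dy": 0, "dz": 0, "wx": 0, "wy": 0, "wz": 0}
    - {"dx": -0.9, "dy": 0, "dz": 0, "wx": 0, "wy": 0, "wz": 0}
    - {"dx": -0.9, "dy": 0, "dz": 0, "wx": 0, "wy": 0, "wz": 0}
    - {"dx": -0.9, "dy": 0, "dz": 0, "wx": 0, "wy": 0, "wz": 0}
    - {"dx": -0.9, "dy": 0, "dz": 0, "wx": 0, "wy": 0, "wz": 0}
    - {"dx": -0.9, "dy": 0, "dz": 0, "wx": 0, "wy": 0, "wz": 0}
    - {"dx": -0.5, "dy": 0, "dz": 0, "wx": 0, "wy": 0, "wz": 0}
    - {"dx": 0, "dy": 0, "dz": 0, "wx": 0, "wy": 0, "wz": 0}

```text
time_s: 13.07
tcp_pos: [0.4386, -0.2164, 0.1777]
eef_rot: [-176.5, 90.0, -65.4]
contact_force: [-0.5, 0.4, -0.4]
gripper_width: 0.0339
```

```bash
python3 - <<'E'
from h import *
goal([.533,.229,.165],175)
im,d,cam,W=look("w6")
E
```

```text
t 13.07 tcp [ 0.4386 -0.2164  0.1777] jawang -158.99 F [-0.5  0.4 -0.4] w 0.0339 q [ -3.1   4.  -24.5   0.  -61.5  24.1]
shift units now-frame [  0.62 -12.39  19.09]  goal-frame [ 0.63 -2.76 22.59]  turn units [ 5.68 -0.01  0.  ]
```

View pics/w6.png

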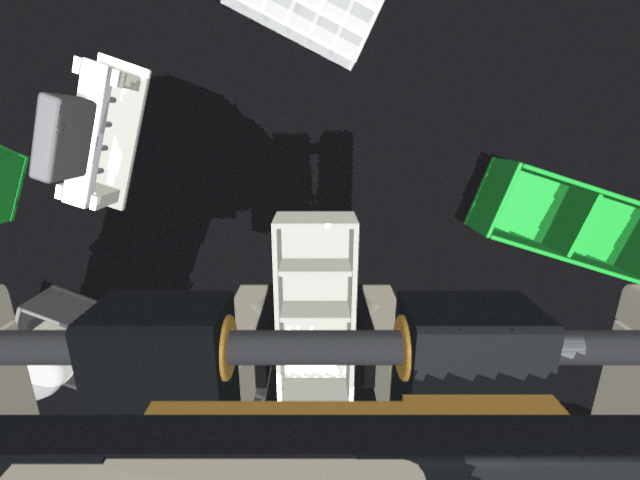

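Strip is held in the jaws at (315,310). Now I carry it over the rack with its underside about 0.19 m up.

arm_command:
  plan:
    - {"dx": 0, "dy": -0.61, "dz": 0.94, "wx": 0, "wy": 0, "wz": 0}
    - {"dx": 0, "dy": -0.61, "dz": 0.94, "wx": 0, "wy": 0, "wz": 0}
    - {"dx": 0, "dy": -0.61, "dz": 0.94, "wx": 0, "wy": 0, "wz": 0}
    - {"dx": 0, "dy": -0.61, "dz": 0.94, "wx": 0, "wy": 0, "wz": 0}
    - {"dx": 0, "dy": -0.61, "dz": 0.94, "wx": 0, "wy": 0, "wz": 0}
    - {"dx": 0, "dy": -0.61, "dz": 0.94, "wx": 0, "wy": 0, "wz": 0}
    - {"dx": 0, "dy": -0.61, "dz": 0.94, "wx": 0, "wy": 0, "wz": 0}
    - {"dx": 0, "dy": -0.61, "dz": 0.94, "wx": 0, "wy": 0, "wz": 0}
    - {"dx": 0, "dy": -0.61, "dz": 0.94, "wx": 0, "wy": 0, "wz": 0}
    - {"dx": 0, "dy": -0.61, "dz": 0.94, "wx": 0, "wy": 0, "wz": 0}
    - {"dx": 0, "dy": -0.61, "dz": 0.94, "wx": 0, "wy": 0, "wz": 0}
    - {"dx": 0, "dy": -0.61, "dz": 0.94, "wx": 0, "wy": 0, "wz": 0}
    - {"dx": 0, "dy": -0.61, "dz": 0.94, "wx": 0, "wy": 0, "wz": 0}
    - {"dx": 0, "dy": -0.61, "dz": 0.94, "wx": 0, "wy": 0, "wz": 0}
    - {"dx": 0, "dy": -0.61, "dz": 0.94, "wx": 0, "wy": 0, "wz": 0}
    - {"dx": 0, "dy": -0.61, "dz": 0.94, "wx": 0, "wy": 0, "wz": 0}
    - {"dx": 0, "dy": -0.61, "dz": 0.94, "wx": 0, "wy": 0, "wz": 0}
    - {"dx": 0, "dy": -0.61, "dz": 0.94, "wx": 0, "wy": 0, "wz": 0}
    - {"dx": 0, "dy": -0.61, "dz": 0.94, "wx": 0, "wy": 0, "wz": 0}
    - {"dx": 0, "dy": -0.5, "dz": 0.7, "wx": 0, "wy": 0, "wz": 0}

```text
time_s: 14.78
tcp_pos: [0.5205, 0.2312, 0.1551]
eef_rot: [85.6, 88.2, -163.9]
contact_force: [0.7, 0.3, -1.5]
gripper_width: 0.0347
```

arm_command:
  plan:
    - {"dx": 0, "dy": 0, "dz": 0, "wx": 0.94, "wy": 0, "wz": 0}
    - {"dx": 0, "dy": 0, "dz": 0, "wx": 0.94, "wy": 0, "wz": 0}
    - {"dx": 0, "dy": 0, "dz": 0, "wx": 0.94, "wy": 0, "wz": 0}
    - {"dx": 0, "dy": 0, "dz": 0, "wx": 0.94, "wy": 0, "wz": 0}
    - {"dx": 0, "dy": 0, "dz": 0, "wx": 0.94, "wy": 0, "wz": 0}
    - {"dx": 0, "dy": 0, "dz": 0, "wx": 0.94, "wy": 0, "wz": 0}
    - {"dx": 0, "dy": 0, "dz": 0, "wx": 0, "wy": 0, "wz": 0}

```text
time_s: 15.37
tcp_pos: [0.5181, 0.2339, 0.147]
eef_rot: [118.4, 87.5, -158.0]
contact_force: [-0.9, -0.3, -0.1]
gripper_width: 0.0341
```

```bash
cat >> h.py <<'E'
def marks(im,cam,z=.003):
    c=proj([.533,.229,z],cam); u,v=map(int,c)
    Pw=[]
    g=im.min(2)
    for y in range(max(v-70,0),min(v+70,480)):
        for x in range(max(u-70,0),min(u+70,640)):
            if g[y,x]>140:
                X=ray(x,y,z,cam); Pw.append([x,y,X[0],X[1]])
    return np.array(Pw)
E
python3 - <<'E'
from h import *
goal([.533,.229,.165],175)
im,d,cam,W=look("w7")
print(proj([.533,.229,.003],cam))
for o in r.cut_out("wrist","pad")[:2]:
    P=W[o["mask"]]; print(o["score"],o["bbox"],np.percentile(P[:,2],[5,50,95]),rect(P[abs(P[:,2])<.012][:,:2]))
for o in r.cut_out("wrist","strip_center")[:2]:
    P=W[o["mask"]]; print(o["score"],o["bbox"],np.percentile(P[:,2],[5,50,95]),rect(P[:,:2]))
E
```

```text
t 15.37 tcp [0.5181 0.2339 0.147 ] jawang 173.59 F [-0.9 -0.3 -0.1] w 0.0341 q [ 43.3  14.7 -15.1  -1.  -62.4 -49.2]
shift units now-frame [-0.93 -0.73 -0.18]  goal-frame [-0.9  -0.76 -0.18]  turn units [-0.3  -0.25 -0.47]
(np.float64(290.4019392797409), np.float64(218.15715006345008))
0.88 [244.8, 143.6, 88.3, 140.8] [0.00323794 0.00450103 0.00576797] (array([532.8, 229.5]), array([122.4,  71.5]), 84.4)
0.82 [269.8, 209.7, 87.9, 195.7] [0.16599138 0.17295423 0.18769134] (array([517.7, 287.8]), array([257.8,  78.9]), 83.3)
```

View pics/w7.png

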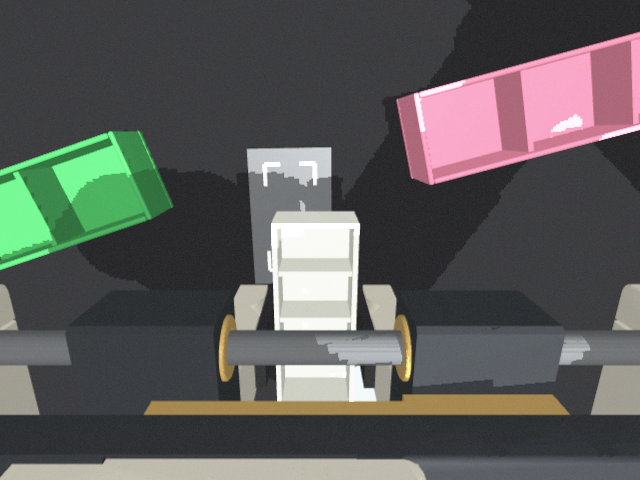

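```bash
python3 - <<'E'
from h import *
z=np.load("w6.npz"); d=z["d"]
s=r.get_state(); cam=K("wrist"); M=Ro.from_euler('xyz',s["eef_rot"],degrees=True).as_matrix()
Rc=M.T@cam[3].T; tc=(-cam[3].T@cam[4]-s["tcp_pos"])@M
v,u=np.mgrid[0:480,0:640]; f_,cx,cy=cam[:3]
P=np.stack([(u-cx)/f_*d,(v-cy)/f_*d,d],-1)@Rc.T+tc
for u in (290,315,345):
    for v in (210,212,214,220,224,228,398,400,401,402): print(u,v,(P[v,u]*1000).round(1))
v=300
for u in (272,273,274,276,355,357,358): print(v,u,(P[v,u]*1000).round(1))
E
```

```text
290 210 [176.5 -23.2  -0.3]
290 212 [-17.8 -10.2 -42.2]
290 214 [-23.2  -9.9 -42.5]
290 220 [-33.3  -9.2 -42.4]
290 224 [-39.8  -8.8 -42.4]
290 228 [-39.9  -8.9 -40.9]
290 398 [-34.8 -10.7  41.6]
290 400 [-36.9 -10.6  41. ]
290 401 [-115.2   -4.4  -23.8]
290 402 [-115.1   -4.5  -23.4]
315 210 [175.1   0.8  -0.6]
315 212 [-18.5   0.8 -42.4]
315 214 [-23.5   0.8 -42.6]
315 220 [-33.9   0.8 -42.6]
315 224 [-40.5   0.8 -42.6]
315 228 [-181.7    0.8  -79.2]
315 398 [-35.6   0.8  41. ]
315 400 [-37.2   0.8  40.7]
315 401 [-115.9    0.8  -24.3]
315 402 [-115.4    0.8  -23.6]
345 210 [175.7  29.6  -0.5]
345 212 [-19.1  13.9 -42.5]
345 214 [-23.7  13.5 -42.7]
345 220 [-34.1  12.7 -42.6]
345 224 [-38.5  12.4 -42.1]
345 228 [-40.2  12.3 -41. ]
345 398 [-34.9  14.6  41.5]
345 400 [-36.   14.5  41.7]
345 401 [-115.     7.1  -23.6]
345 402 [-115.2    7.1  -23.5]
300 272 [-40.3 -16.7 -10.6]
300 273 [-40.1 -16.4 -10.5]
300 274 [-39.4 -16.  -10.2]
300 276 [-39.4 -15.2 -10.2]
300 355 [-39.8  17.2 -10.4]
300 357 [-39.5  18.  -10.2]
300 358 [-39.7  18.4 -10.3]
```

```bash
python3 - <<'E'
from h import *
goal([.5338,.2287,.147],174.7)
E
```

```text
t 15.52 tcp [0.5183 0.234  0.1474] jawang 173.95 F [-0.2 -0.4  0.2] w 0.0342 q [ 43.3  14.7 -15.1  -1.  -62.4 -48.9]
shift units now-frame [-0.01 -0.8  -0.18]  goal-frame [ 0.02 -0.8  -0.19]  turn units [-0.16 -0.24 -0.47]
```

arm_command:
  plan:
    - {"dx": 0, "dy": -0.8, "dz": -0.19, "wx": -0.16, "wy": -0.24, "wz": -0.47}
    - {"dx": 0, "dy": 0, "dz": 0, "wx": 0, "wy": 0, "wz": 0}
    - {"dx": 0, "dy": 0, "dz": 0, "wx": 0, "wy": 0, "wz": 0}

```text
time_s: 15.77
tcp_pos: [0.534, 0.2284, 0.1464]
eef_rot: [-126.6, 90.0, -41.5]
contact_force: [-0.9, -0.1, -0.2]
gripper_width: 0.0338
```

```bash
python3 - <<'E'
from h import *
goal([.5338,.2287,.02],174.7)
E
```

```text
t 15.77 tcp [0.534  0.2284 0.1464] jawang 175.07 F [-0.9 -0.1 -0.2] w 0.0338 q [ 42.5  14.3 -16.2   0.  -59.5 -47.4]
shift units now-frame [6.32 0.01 0.02]  goal-frame [6.32 0.01 0.01]  turn units [ 0.08 -0.    0.01]
```

arm_command:
  plan:
    - {"dx": 0.7, "dy": 0, "dz": 0, "wx": 0.08, "wy": 0, "wz": 0}
    - {"dx": 0.7, "dy": 0, "dz": 0, "wx": 0, "wy": 0, "wz": 0}
    - {"dx": 0.7, "dy": 0, "dz": 0, "wx": 0, "wy": 0, "wz": 0}
    - {"dx": 0.7, "dy": 0, "dz": 0, "wx": 0, "wy": 0, "wz": 0}
    - {"dx": 0.7, "dy": 0, "dz": 0, "wx": 0, "wy": 0, "wz": 0}
    - {"dx": 0.7, "dy": 0, "dz": 0, "wx": 0, "wy": 0, "wz": 0}
    - {"dx": 0.7, "dy": 0, "dz": 0, "wx": 0, "wy": 0, "wz": 0}
    - {"dx": 0, "dy": 0, "dz": 0, "wx": 0, "wy": 0, "wz": 0}

```text
time_s: 16.43
tcp_pos: [0.533, 0.23, 0.0466]
eef_rot: [86.2, 89.9, 171.2]
contact_force: [0.5, -0.2, -1.3]
gripper_width: 0.0338
```

```bash
python3 - <<'E'
from h import *
goal([.5338,.2287,.02],174.7)
E
```

```text
t 16.43 tcp [0.533  0.23   0.0466] jawang 175.04 F [ 0.5 -0.2 -1.3] w 0.0338 q [ 42.6  20.4 -22.6  -0.1 -47.2 -47.4]
shift units now-frame [ 1.33 -0.05 -0.06]  goal-frame [ 1.33 -0.05 -0.06]  turn units [ 0.07  0.   -0.03]
```

arm_command:
  plan:
    - {"dx": 0.5, "dy": -0.05, "dz": -0.06, "wx": 0.07, "wy": 0, "wz": -0.03}
    - {"dx": 0.5, "dy": 0, "dz": 0, "wx": 0, "wy": 0, "wz": 0}
    - {"dx": 0.5, "dy": 0, "dz": 0, "wx": 0, "wy": 0, "wz": 0}
    - {"dx": 0.5, "dy": 0, "dz": 0, "wx": 0, "wy": 0, "wz": 0}
    - {"dx": 0.5, "dy": 0, "dz": 0, "wx": 0, "wy": 0, "wz": 0}
    - {"dx": 0, "dy": 0, "dz": 0, "wx": 0, "wy": 0, "wz": 0}

```text
time_s: 16.93
tcp_pos: [0.5345, 0.2302, -0.0047]
eef_rot: [-48.8, 90.0, 36.0]
contact_force: [-0.3, -0.4, -0.2]
gripper_width: 0.0334
```

```bash
python3 - <<'E'
from h import *
goal([.5338,.2287,-.0145],174.7)
im,d,cam,W=look("w8")
E
```

```text
t 16.93 tcp [ 0.5345  0.2302 -0.0047] jawang 174.9 F [-0.3 -0.4 -0.2] w 0.0334 q [ 42.5  24.3 -25.1   0.  -40.6 -47.7]
shift units now-frame [ 0.49  0.03 -0.08]  goal-frame [ 0.49  0.03 -0.08]  turn units [0.04 0.01 0.01]
```

View pics/w8.png

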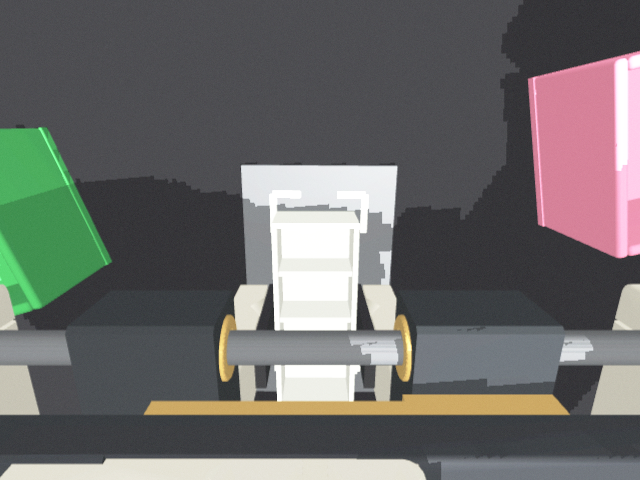

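The strip hangs at (315,300) and sits inside the marks, whose near corners are at (272,195) and (365,195). Lower it.

arm_command:
  plan:
    - {"dx": 0.3, "dy": 0.05, "dz": -0.08, "wx": 0.04, "wy": 0, "wz": 0}
    - {"dx": 0.2, "dy": 0, "dz": 0, "wx": 0, "wy": 0, "wz": 0}
    - {"dx": 0, "dy": 0, "dz": 0, "wx": 0, "wy": 0, "wz": 0}

```text
time_s: 17.23
tcp_pos: [0.5345, 0.2294, -0.0137]
eef_rot: [-55.0, 89.8, 29.8]
contact_force: [-0.5, 0.5, -0.8]
gripper_width: 0.0339
```

```bash
python3 - <<'E'
from h import *
goal([.5338,.2287,-.0145],174.7)
E
```

```text
t 17.23 tcp [ 0.5345  0.2294 -0.0137] jawang 174.75 F [-0.5  0.5 -0.8] w 0.0339 q [ 42.5  24.9 -25.7   0.1 -39.2 -47.8]
shift units now-frame [ 0.04  0.03 -0.04]  goal-frame [ 0.04  0.03 -0.04]  turn units [0.01 0.02 0.03]
```

arm_command:
  plan:
    - {"dx": 0.08, "dy": 0.03, "dz": -0.04, "wx": 0, "wy": 0, "wz": 0}
    - {"dx": 0.03, "dy": 0, "dz": 0, "wx": 0, "wy": 0, "wz": 0}

```text
time_s: 17.4
tcp_pos: [0.5349, 0.2298, -0.0139]
eef_rot: [-52.6, 89.6, 32.2]
contact_force: [0.1, -0.6, -1.2]
gripper_width: 0.0343
```

arm_command:
  plan:
    - {"dx": 0, "dy": 0, "dz": 0, "wx": 0, "wy": 0, "wz": 0}
    - {"dx": 0, "dy": 0, "dz": 0, "wx": 0, "wy": 0, "wz": 0}
    - {"dx": 0, "dy": 0, "dz": 0, "wx": 0, "wy": 0, "wz": 0}
    - {"dx": 0, "dy": 0, "dz": 0, "wx": 0, "wy": 0, "wz": 0}
    - {"dx": 0, "dy": 0, "dz": 0, "wx": 0, "wy": 0, "wz": 0}
    - {"dx": 0, "dy": 0, "dz": 0, "wx": 0, "wy": 0, "wz": 0}
    - {"dx": 0, "dy": 0, "dz": 0, "wx": 0, "wy": 0, "wz": 0}
    - {"dx": 0, "dy": 0, "dz": 0, "wx": 0, "wy": 0, "wz": 0}
  fingers: -1

```text
time_s: 18.07
tcp_pos: [0.5355, 0.2301, -0.0132]
eef_rot: [-50.9, 89.5, 33.8]
contact_force: [0.6, 0.2, -0.2]
gripper_width: 0.0816
```

arm_command:
  plan:
    - {"dx": -0.5, "dy": 0, "dz": 0, "wx": 0, "wy": 0, "wz": 0}
    - {"dx": -0.9, "dy": 0, "dz": 0, "wx": 0, "wy": 0, "wz": 0}
    - {"dx": -0.9, "dy": 0, "dz": 0, "wx": 0, "wy": 0, "wz": 0}
    - {"dx": -0.9, "dy": 0, "dz": 0, "wx": 0, "wy": 0, "wz": 0}
    - {"dx": -0.9, "dy": 0, "dz": 0, "wx": 0, "wy": 0, "wz": 0}
    - {"dx": -0.9, "dy": 0, "dz": 0, "wx": 0, "wy": 0, "wz": 0}
    - {"dx": -0.9, "dy": 0, "dz": 0, "wx": 0, "wy": 0, "wz": 0}
    - {"dx": -0.9, "dy": 0, "dz": 0, "wx": 0, "wy": 0, "wz": 0}
    - {"dx": -0.9, "dy": 0, "dz": 0, "wx": 0, "wy": 0, "wz": 0}
    - {"dx": 0, "dy": 0, "dz": 0, "wx": 0, "wy": 0, "wz": 0}
    - {"dx": 0, "dy": 0, "dz": 0, "wx": 0, "wy": 0, "wz": 0}

```text
time_s: 18.98
tcp_pos: [0.5337, 0.2281, 0.1548]
eef_rot: [-56.3, 89.5, 28.5]
contact_force: [-0.4, 0.1, -0.8]
gripper_width: 0.0878
```

```bash
python3 - <<'E'
from h import *
goal([.5338,.2287,.13],174.7)
im,d,cam,W=look("w9")
for q in ("strip_center","pad"):
  for o in r.cut_out("wrist",q)[:1]:
    P=W[o["mask"]]
    k=(P[:,2]>.018)&(P[:,2]<.03) if q[0]=="s" else abs(P[:,2])<.012
    print(q,o["score"],o["bbox"],np.percentile(P[:,2],[5,50,95]),rect(P[k][:,:2]))
E
```

```text
t 18.98 tcp [0.5337 0.2281 0.1548] jawang 174.8 F [-0.4  0.1 -0.8] w 0.0878 q [ 42.5  13.5 -16.1   0.1 -59.9 -47.8]
shift units now-frame [1.24 0.01 0.03]  goal-frame [ 1.24 -0.    0.03]  turn units [0.02 0.06 0.09]
strip_center 0.89 [296.4, 170.1, 38.9, 103.7] [0.00528947 0.00730083 0.02679656] (array([534.5, 230.5]), array([86.5, 34.1]), 84.7)
pad 0.95 [277.8, 149.7, 81.9, 132.5] [0.00324884 0.0044944  0.00568917] (array([532.1, 229.4]), array([120.7,  71.2]), 84.5)
```

View pics/w9.png

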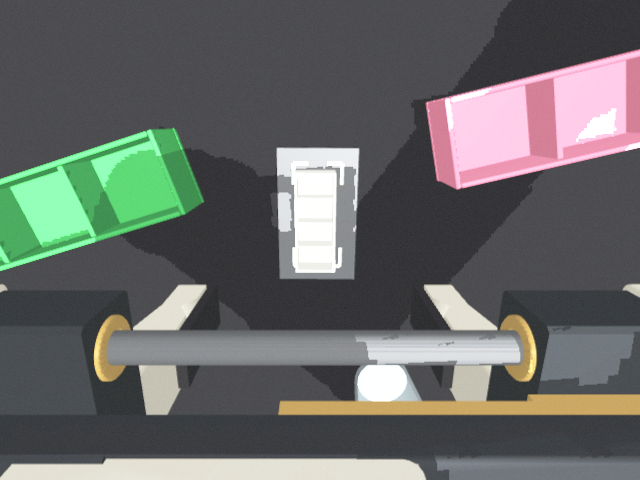

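The strip is on the pad: centre (534.5, 230.5) mm against the pad's (532.4, 229.4) mm, angles 84.7° and 84.5°. Now the comb.

```bash
python3 - <<'E'
from h import *
goal([.6347,-.2155,.17],182)
E
```

```text
t 19.13 tcp [0.5334 0.2278 0.1534] jawang 174.8 F [ 0.4 -0.1 -0.6] w 0.0874 q [ 42.5  13.6 -16.1   0.1 -59.9 -47.8]
shift units now-frame [ -0.86  -7.06 -21.61]  goal-frame [ -0.83  -4.29 -22.33]  turn units [-1.57  0.04  0.07]
```

arm_command:
  plan:
    - {"dx": -0.6, "dy": 0, "dz": 0, "wx": -0.8, "wy": 0.02, "wz": 0.04}
    - {"dx": -0.6, "dy": 0, "dz": 0, "wx": -0.8, "wy": 0.02, "wz": 0.04}
    - {"dx": 0, "dy": -0.2, "dz": -0.95, "wx": 0, "wy": 0, "wz": 0}
    - {"dx": 0, "dy": -0.2, "dz": -0.95, "wx": 0, "wy": 0, "wz": 0}
    - {"dx": 0, "dy": -0.2, "dz": -0.95, "wx": 0, "wy": 0, "wz": 0}
    - {"dx": 0, "dy": -0.2, "dz": -0.95, "wx": 0, "wy": 0, "wz": 0}
    - {"dx": 0, "dy": -0.2, "dz": -0.95, "wx": 0, "wy": 0, "wz": 0}
    - {"dx": 0, "dy": -0.2, "dz": -0.95, "wx": 0, "wy": 0, "wz": 0}
    - {"dx": 0, "dy": -0.2, "dz": -0.95, "wx": 0, "wy": 0, "wz": 0}
    - {"dx": 0, "dy": -0.2, "dz": -0.95, "wx": 0, "wy": 0, "wz": 0}
    - {"dx": 0, "dy": -0.2, "dz": -0.95, "wx": 0, "wy": 0, "wz": 0}
    - {"dx": 0, "dy": -0.2, "dz": -0.95, "wx": 0, "wy": 0, "wz": 0}

```text
time_s: 20.13
tcp_pos: [0.576, 0.0319, 0.1657]
eef_rot: [114.6, 88.5, -152.6]
contact_force: [0.2, 1.2, 0.2]
gripper_width: 0.0875
```

```bash
python3 - <<'E'
from h import *
goal([.6347,-.2155,.17],182)
E
```

```text
t 20.13 tcp [0.576  0.0319 0.1657] jawang -177.19 F [0.2 1.2 0.2] w 0.0875 q [ 22.7  13.9 -14.1   0.1 -63.5 -19.9]
shift units now-frame [ -0.14  -2.32 -12.5 ]  goal-frame [ -0.22  -2.5  -12.47]  turn units [ 0.18 -0.14 -0.29]
```

arm_command:
  plan:
    - {"dx": -0.3, "dy": -0.2, "dz": -0.95, "wx": 0.18, "wy": -0.14, "wz": -0.29}
    - {"dx": 0, "dy": -0.2, "dz": -0.95, "wx": 0, "wy": 0, "wz": 0}
    - {"dx": 0, "dy": -0.2, "dz": -0.95, "wx": 0, "wy": 0, "wz": 0}
    - {"dx": 0, "dy": -0.2, "dz": -0.95, "wx": 0, "wy": 0, "wz": 0}
    - {"dx": 0, "dy": -0.2, "dz": -0.95, "wx": 0, "wy": 0, "wz": 0}
    - {"dx": 0, "dy": -0.2, "dz": -0.95, "wx": 0, "wy": 0, "wz": 0}
    - {"dx": 0, "dy": -0.2, "dz": -0.95, "wx": 0, "wy": 0, "wz": 0}
    - {"dx": 0, "dy": -0.2, "dz": -0.95, "wx": 0, "wy": 0, "wz": 0}
    - {"dx": 0, "dy": -0.2, "dz": -0.95, "wx": 0, "wy": 0, "wz": 0}
    - {"dx": 0, "dy": -0.2, "dz": -0.95, "wx": 0, "wy": 0, "wz": 0}
    - {"dx": 0, "dy": -0.2, "dz": -0.95, "wx": 0, "wy": 0, "wz": 0}
    - {"dx": 0, "dy": -0.2, "dz": -0.9, "wx": 0, "wy": 0, "wz": 0}
    - {"dx": 0, "dy": 0, "dz": 0, "wx": 0, "wy": 0, "wz": 0}
    - {"dx": 0, "dy": 0, "dz": 0, "wx": 0, "wy": 0, "wz": 0}

```text
time_s: 21.3
tcp_pos: [0.6245, -0.209, 0.1522]
eef_rot: [90.1, 88.2, -178.2]
contact_force: [-0.1, 1.1, 0.7]
gripper_width: 0.0874
```

```bash
python3 - <<'E'
from h import *
im,d,cam,W=look("w10")
for q,lo,hi in (("comb_handle",.085,.105),("stand",-.01,.015)):
  for o in r.cut_out("wrist",q)[:2]:
    P=W[o["mask"]]; k=(P[:,2]>lo)&(P[:,2]<hi)
    print(q,o["score"],o["bbox"],np.percentile(P[:,2],[5,50,95]),k.sum(),rect(P[k][:,:2]) if k.sum()>5 else "")
goal([.6347,-.2155,.13],182)
E
```

```text
comb_handle 0.87 [283.0, 144.1, 32.8, 144.9] [0.04821926 0.09350712 0.09612538] 2132 (array([ 633.3, -216. ]), array([16. , 59.7]), 92.5)
stand 0.75 [267.1, 136.0, 58.7, 152.2] [0.00600292 0.00766884 0.04675953] 3273 (array([ 634.1, -208.9]), array([ 46.8, 143.5]), 92.0)
t 21.45 tcp [ 0.6248 -0.2079  0.153 ] jawang -178.23 F [ 0.5 -0.2  0.3] w 0.0876 q [ -1.4  22.   -4.1   0.1 -65.7   3.1]
shift units now-frame [ 1.14 -0.52 -0.4 ]  goal-frame [ 1.15 -0.48 -0.4 ]  turn units [-0.05 -0.   -0.39]
```

View pics/w10.png

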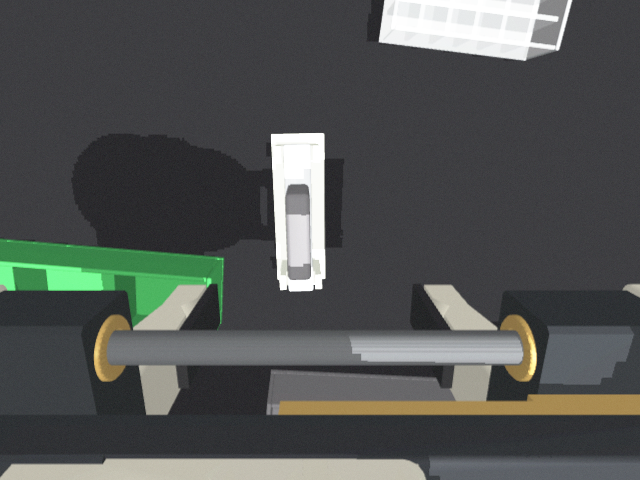

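arm_command:
  plan:
    - {"dx": 0.5, "dy": -0.44, "dz": -0.4, "wx": -0.08, "wy": 0, "wz": -0.39}
    - {"dx": 0, "dy": 0, "dz": 0, "wx": 0, "wy": 0, "wz": 0}
    - {"dx": 0, "dy": 0, "dz": 0, "wx": 0, "wy": 0, "wz": 0}

```text
time_s: 21.7
tcp_pos: [0.6337, -0.2132, 0.1432]
eef_rot: [-98.1, 89.9, -5.8]
contact_force: [0.0, -0.2, 0.5]
gripper_width: 0.088
```

```bash
python3 - <<'E'
from h import *
goal([.6336,-.216,.032],182.3)
E
```

```text
t 21.7 tcp [ 0.6337 -0.2132  0.1432] jawang -177.7 F [ 0.  -0.2  0.5] w 0.088 q [ -1.9  22.3  -5.    0.  -62.7   4.2]
shift units now-frame [ 5.56  0.02 -0.14]  goal-frame [ 5.56  0.01 -0.14]  turn units [ 0.   -0.    0.01]
```

arm_command:
  plan:
    - {"dx": 0.6, "dy": 0, "dz": -0.14, "wx": 0, "wy": 0, "wz": 0.01}
    - {"dx": 0.6, "dy": 0, "dz": 0, "wx": 0, "wy": 0, "wz": 0}
    - {"dx": 0.6, "dy": 0, "dz": 0, "wx": 0, "wy": 0, "wz": 0}
    - {"dx": 0.6, "dy": 0, "dz": 0, "wx": 0, "wy": 0, "wz": 0}
    - {"dx": 0.6, "dy": 0, "dz": 0, "wx": 0, "wy": 0, "wz": 0}
    - {"dx": 0, "dy": 0, "dz": 0, "wx": 0, "wy": 0, "wz": 0}
    - {"dx": 0, "dy": 0, "dz": 0, "wx": 0, "wy": 0, "wz": 0}

```text
time_s: 22.28
tcp_pos: [0.6324, -0.2132, 0.077]
eef_rot: [82.5, 89.8, 174.9]
contact_force: [-0.4, 0.2, 1.0]
gripper_width: 0.0878
```

```bash
python3 - <<'E'
from h import *
goal([.6336,-.216,.032],182.3)
im,d,cam,W=look("w11")
k=(W[...,2]>.085)&(W[...,2]<.105)&(abs(W[...,0]-.633)<.03)&(abs(W[...,1]+.216)<.05)&(d>.19)
print(k.sum(), rect(W[k][:,:2]))
E
```

```text
t 22.28 tcp [ 0.6324 -0.2132  0.077 ] jawang -177.58 F [-0.4  0.2  1. ] w 0.0878 q [ -1.9  25.6  -9.2  -0.  -55.5   4.4]
shift units now-frame [ 2.25 -0.06 -0.14]  goal-frame [ 2.25 -0.06 -0.14]  turn units [ 0.03  0.01 -0.04]
0 (array([0., 0.]), array([0., 0.]), 0.0)
```

View pics/w11.png

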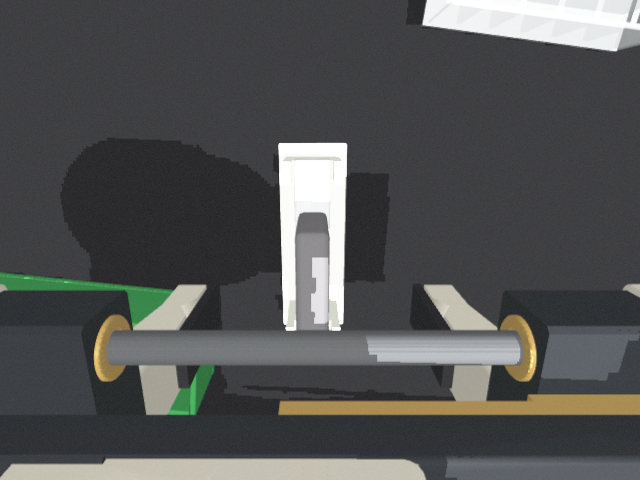

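arm_command:
  plan:
    - {"dx": 0.6, "dy": -0.06, "dz": -0.14, "wx": 0.03, "wy": 0.01, "wz": -0.04}
    - {"dx": 0.6, "dy": 0, "dz": 0, "wx": 0, "wy": 0, "wz": 0}
    - {"dx": 0.6, "dy": 0, "dz": 0, "wx": 0, "wy": 0, "wz": 0}
    - {"dx": 0.4, "dy": 0, "dz": 0, "wx": 0, "wy": 0, "wz": 0}
    - {"dx": 0, "dy": 0, "dz": 0, "wx": 0, "wy": 0, "wz": 0}

```text
time_s: 22.75
tcp_pos: [0.6349, -0.2158, 0.0321]
eef_rot: [-107.5, 89.9, -15.2]
contact_force: [-0.1, 0.2, 0.6]
gripper_width: 0.0878
```

```bash
python3 - <<'E'
from h import *
goal([.6336,-.216,.032],182.3)
E
```

```text
t 22.75 tcp [ 0.6349 -0.2158  0.0321] jawang -177.7 F [-0.1  0.2  0.6] w 0.0878 q [ -2.1  28.3 -11.5   0.  -50.1   4.4]
shift units now-frame [ 0.    0.07 -0.01]  goal-frame [ 0.    0.07 -0.01]  turn units [ 0.   -0.01  0.03]
```

Close on the handle with a firmer grip.

arm_command:
  plan:
    - {"dx": 0, "dy": 0.06, "dz": 0, "wx": 0, "wy": -0.01, "wz": 0.03}
    - {"dx": 0, "dy": 0, "dz": 0, "wx": 0, "wy": 0, "wz": 0}
    - {"dx": 0, "dy": 0, "dz": 0, "wx": 0, "wy": 0, "wz": 0}
    - {"dx": 0, "dy": 0, "dz": 0, "wx": 0, "wy": 0, "wz": 0}
    - {"dx": 0, "dy": 0, "dz": 0, "wx": 0, "wy": 0, "wz": 0}
    - {"dx": 0, "dy": 0, "dz": 0, "wx": 0, "wy": 0, "wz": 0}
    - {"dx": 0, "dy": 0, "dz": 0, "wx": 0, "wy": 0, "wz": 0}
    - {"dx": 0, "dy": 0, "dz": 0, "wx": 0, "wy": 0, "wz": 0}
    - {"dx": 0, "dy": 0, "dz": 0, "wx": 0, "wy": 0, "wz": 0}
    - {"dx": 0, "dy": 0, "dz": 0, "wx": 0, "wy": 0, "wz": 0}
    - {"dx": 0, "dy": 0, "dz": 0, "wx": 0, "wy": 0, "wz": 0}
    - {"dx": 0, "dy": 0, "dz": 0, "wx": 0, "wy": 0, "wz": 0}
    - {"dx": 0, "dy": 0, "dz": 0, "wx": 0, "wy": 0, "wz": 0}
    - {"dx": 0, "dy": 0, "dz": 0, "wx": 0, "wy": 0, "wz": 0}
  fingers: 1
  force: 25

```text
time_s: 23.92
tcp_pos: [0.6349, -0.216, 0.0344]
eef_rot: [-105.7, 89.8, -13.4]
contact_force: [1.7, 0.2, 0.9]
gripper_width: 0.0158
```

```bash
python3 - <<'E'
from h import *
goal([.6336,-.216,.032],182.3)
E
```

```text
t 23.92 tcp [ 0.6349 -0.216   0.0344] jawang -177.66 F [1.7 0.2 0.9] w 0.0158 q [ -2.2  28.1 -11.4   0.  -50.4   4.5]
shift units now-frame [0.12 0.07 0.  ]  goal-frame [0.12 0.07 0.  ]  turn units [ 0.01 -0.01  0.03]
```

arm_command:
  plan:
    - {"dx": -0.3, "dy": 0, "dz": 0, "wx": 0, "wy": 0, "wz": 0}
    - {"dx": -0.5, "dy": 0, "dz": 0, "wx": 0, "wy": 0, "wz": 0}
    - {"dx": -0.7, "dy": 0, "dz": 0, "wx": 0, "wy": 0, "wz": 0}
    - {"dx": -0.7, "dy": 0, "dz": 0, "wx": 0, "wy": 0, "wz": 0}
    - {"dx": -0.7, "dy": 0, "dz": 0, "wx": 0, "wy": 0, "wz": 0}
    - {"dx": -0.7, "dy": 0, "dz": 0, "wx": 0, "wy": 0, "wz": 0}
    - {"dx": -0.7, "dy": 0, "dz": 0, "wx": 0, "wy": 0, "wz": 0}
    - {"dx": -0.7, "dy": 0, "dz": 0, "wx": 0, "wy": 0, "wz": 0}
    - {"dx": -0.7, "dy": 0, "dz": 0, "wx": 0, "wy": 0, "wz": 0}
    - {"dx": -0.7, "dy": 0, "dz": 0, "wx": 0, "wy": 0, "wz": 0}
    - {"dx": -0.7, "dy": 0, "dz": 0, "wx": 0, "wy": 0, "wz": 0}
    - {"dx": -0.7, "dy": 0, "dz": 0, "wx": 0, "wy": 0, "wz": 0}
    - {"dx": 0, "dy": 0, "dz": 0, "wx": 0, "wy": 0, "wz": 0}
    - {"dx": 0, "dy": 0, "dz": 0, "wx": 0, "wy": 0, "wz": 0}

```text
time_s: 25.08
tcp_pos: [0.6328, -0.2158, 0.2069]
eef_rot: [-96.2, 89.8, -3.9]
contact_force: [0.0, 0.1, -1.0]
gripper_width: 0.0156
```

```bash
python3 - <<'E'
from h import *
goal([.5345,.2305,.19],174.8)
s=r.get_state(); M=Ro.from_euler('xyz',s["eef_rot"],degrees=True).as_matrix()
im,d,cam,W=look("w12"); P=(W-s["tcp_pos"])@M*1000
for v in (200,210,220,230,240,250,260): print(v,[P[v,u].round(0).tolist() for u in (300,312,320)])
im,d,cam,W=look("s12","scene"); P=(W-s["tcp_pos"])@M*1000
for o in r.cut_out("scene","comb_handle")[:2]:
    Q=P[o["mask"]]; print(o["score"],o["bbox"],np.percentile(Q,[1,50,99],axis=0).round(0))
u,v=map(int,proj(s["tcp_pos"],cam)); w=im[v-70:v+70,u-90:u+90]
cv2.imwrite("pics/s12c.png",cv2.resize(w,None,fx=4,fy=4,interpolation=2)[:,:,::-1])
E
```

```text
t 25.08 tcp [ 0.6328 -0.2158  0.2069] jawang -177.7 F [ 0.   0.1 -1. ] w 0.0156 q [ -2.2  19.7  -0.2   0.  -69.8   4.5]
shift units now-frame [ 0.82  4.02 22.5 ]  goal-frame [ 0.84  6.92 21.78]  turn units [ 1.64 -0.    0.05]
200 [[-16.0, -6.0, -47.0], [-15.0, -0.0, -47.0], [-16.0, 3.0, -47.0]]
210 [[-15.0, -6.0, -42.0], [-182.0, 1.0, -79.0], [-16.0, 3.0, -42.0]]
220 [[-15.0, -6.0, -38.0], [-15.0, -0.0, -38.0], [-15.0, 3.0, -38.0]]
230 [[-17.0, -6.0, -34.0], [-15.0, -1.0, -33.0], [-15.0, 3.0, -33.0]]
240 [[-16.0, -6.0, -28.0], [-20.0, -0.0, -30.0], [-19.0, 3.0, -30.0]]
250 [[-32.0, -5.0, -29.0], [-35.0, -0.0, -30.0], [-34.0, 3.0, -30.0]]
260 [[-45.0, -5.0, -29.0], [-46.0, -0.0, -30.0], [-46.0, 3.0, -30.0]]
0.6 [291.7, 323.6, 23.1, 44.9] [[-62. -11. -60.]
 [-15.  -3. -35.]
 [205.  60.  19.]]
```

View pics/w12.png

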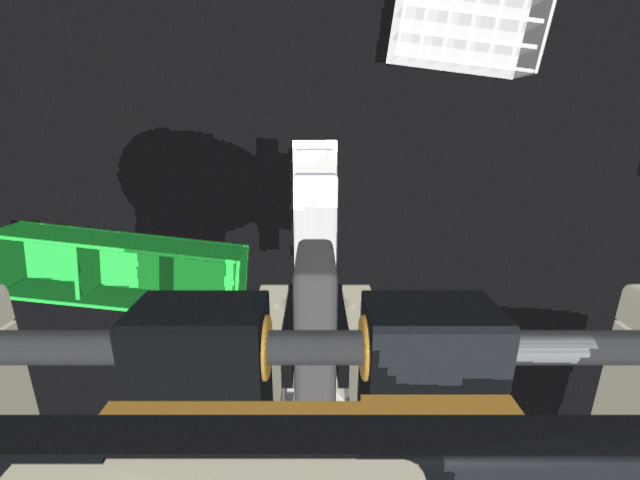

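View pics/s12c.png

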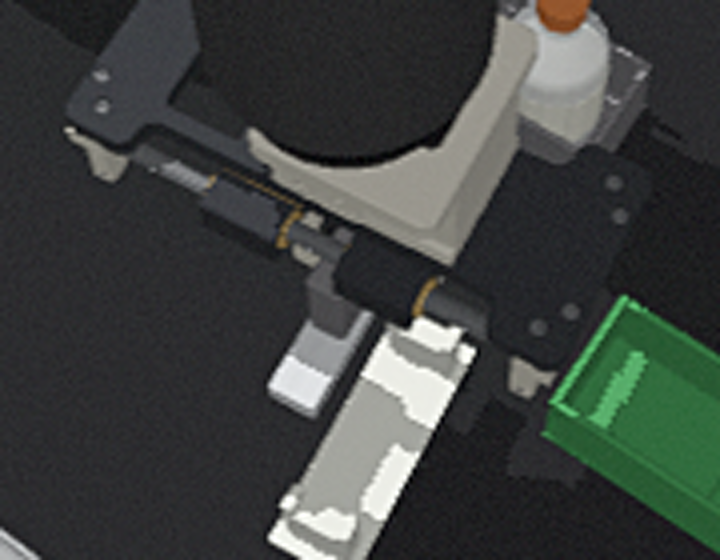

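The comb is held upright. Its bar top is at tool x = −15.5 mm, so the pin tips are about 21.5 mm below the reported TCP, at z ≈ 0.185. Now I carry it over the rack.

arm_command:
  plan:
    - {"dx": 0, "dy": 0.1, "dz": 0.5, "wx": 0, "wy": 0, "wz": 0.05}
    - {"dx": 0, "dy": 0.17, "dz": 0.9, "wx": 0, "wy": 0, "wz": 0}
    - {"dx": 0, "dy": 0.17, "dz": 0.9, "wx": 0, "wy": 0, "wz": 0}
    - {"dx": 0, "dy": 0.17, "dz": 0.9, "wx": 0, "wy": 0, "wz": 0}
    - {"dx": 0, "dy": 0.17, "dz": 0.9, "wx": 0, "wy": 0, "wz": 0}
    - {"dx": 0, "dy": 0.17, "dz": 0.9, "wx": 0, "wy": 0, "wz": 0}
    - {"dx": 0, "dy": 0.17, "dz": 0.9, "wx": 0, "wy": 0, "wz": 0}
    - {"dx": 0, "dy": 0.17, "dz": 0.9, "wx": 0, "wy": 0, "wz": 0}
    - {"dx": 0, "dy": 0.17, "dz": 0.9, "wx": 0, "wy": 0, "wz": 0}

```text
time_s: 25.98
tcp_pos: [0.5896, -0.0566, 0.1946]
eef_rot: [89.1, 88.8, -178.9]
contact_force: [0.4, 0.2, -0.9]
gripper_width: 0.0159
```

```bash
python3 - <<'E'
from h import *
goal([.5345,.2305,.19],174.8)
E
```

```text
t 25.98 tcp [ 0.5896 -0.0566  0.1946] jawang -178.04 F [ 0.4  0.2 -0.9] w 0.0159 q [ 13.2  14.   -9.8  -0.3 -67.4 -11.2]
shift units now-frame [ 0.28  2.26 14.44]  goal-frame [ 0.23  4.04 14.04]  turn units [ 1.56 -0.01 -0.26]
```

arm_command:
  plan:
    - {"dx": -0.2, "dy": 0.16, "dz": 0.9, "wx": 0.1, "wy": 0, "wz": -0.2}
    - {"dx": 0, "dy": 0.16, "dz": 0.9, "wx": 0, "wy": 0, "wz": 0}
    - {"dx": 0, "dy": 0.16, "dz": 0.9, "wx": 0, "wy": 0, "wz": 0}
    - {"dx": 0, "dy": 0.16, "dz": 0.9, "wx": 0, "wy": 0, "wz": 0}
    - {"dx": 0, "dy": 0.16, "dz": 0.9, "wx": 0, "wy": 0, "wz": 0}
    - {"dx": 0, "dy": 0.16, "dz": 0.9, "wx": 0, "wy": 0, "wz": 0}
    - {"dx": 0, "dy": 0.16, "dz": 0.9, "wx": 0, "wy": 0, "wz": 0}
    - {"dx": 0, "dy": 0.16, "dz": 0.9, "wx": 0, "wy": 0, "wz": 0}
    - {"dx": 0, "dy": 0.16, "dz": 0.9, "wx": 0, "wy": 0, "wz": 0}

```text
time_s: 26.73
tcp_pos: [0.5462, 0.1151, 0.19]
eef_rot: [99.2, 88.8, -169.2]
contact_force: [-0.4, 0.5, -1.3]
gripper_width: 0.0154
```

```bash
python3 - <<'E'
from h import *
goal([.5345,.2305,.19],174.8)
E
```

```text
t 26.73 tcp [0.5462 0.1151 0.19  ] jawang -178.49 F [-0.4  0.5 -1.3] w 0.0154 q [ 31.7  11.  -14.3  -0.5 -65.8 -30. ]
shift units now-frame [-0.01  0.43  5.78]  goal-frame [-0.    1.11  5.69]  turn units [ 1.46 -0.06 -0.25]
```

arm_command:
  plan:
    - {"dx": 0, "dy": 0.06, "dz": 0.8, "wx": 0, "wy": -0.06, "wz": -0.25}
    - {"dx": 0, "dy": 0.06, "dz": 0.8, "wx": 0, "wy": 0, "wz": 0}
    - {"dx": 0, "dy": 0.06, "dz": 0.8, "wx": 0, "wy": 0, "wz": 0}
    - {"dx": 0, "dy": 0.06, "dz": 0.8, "wx": 0, "wy": 0, "wz": 0}
    - {"dx": 0, "dy": 0.06, "dz": 0.8, "wx": 0, "wy": 0, "wz": 0}
    - {"dx": 0, "dy": 0.06, "dz": 0.8, "wx": 0, "wy": 0, "wz": 0}
    - {"dx": 0, "dy": 0, "dz": 0.4, "wx": 0, "wy": 0, "wz": 0}
    - {"dx": 0, "dy": 0, "dz": 0, "wx": 0.7, "wy": 0, "wz": 0}
    - {"dx": 0, "dy": 0, "dz": 0, "wx": 0.7, "wy": 0, "wz": 0}
    - {"dx": 0, "dy": 0, "dz": 0, "wx": 0, "wy": 0, "wz": 0}

```text
time_s: 27.57
tcp_pos: [0.5261, 0.2283, 0.1806]
eef_rot: [120.3, 89.1, -154.5]
contact_force: [0.5, -0.6, -0.8]
gripper_width: 0.0158
```

```bash
python3 - <<'E'
from h import *
goal([.5345,.2305,.12],174.8)
s=r.get_state(); M=Ro.from_euler('xyz',s["eef_rot"],degrees=True).as_matrix()
im,d,cam,W=look("w13"); P=(W-s["tcp_pos"])@M*1000
for v in (228,232,250): print(v,[P[v,u].round(1).tolist() for u in range(280,352,4) if abs(P[v,u,2])<80])
for v in range(178,200,2): print(v,P[v,312].round(1))
E
```

```text
t 27.57 tcp [0.5261 0.2283 0.1806] jawang 175.18 F [ 0.5 -0.6 -0.8] w 0.0158 q [ 42.8  12.6 -13.5  -0.3 -64.7 -47.5]
shift units now-frame [ 3.02 -0.45  0.17]  goal-frame [ 3.03 -0.41  0.15]  turn units [ 0.08 -0.1  -0.17]
228 [[176.6, -33.3, 17.7], [175.2, -29.3, 17.3], [174.8, -25.4, 17.2], [173.5, -21.4, 16.8], [-15.6, -7.8, -34.3], [-14.6, -6.0, -34.0], [-14.3, -4.2, -33.9], [-14.1, -2.4, -33.9], [-15.5, -0.6, -34.3], [-16.0, 1.2, -34.4], [-14.9, 3.0, -34.1], [-14.7, 4.9, -34.1], [-14.0, 6.7, -33.9], [-13.9, 8.5, -33.8], [-14.0, 10.4, -33.9], [176.0, 25.1, 17.5], [180.9, 29.4, 18.8], [178.5, 33.1, 18.2]]
232 [[175.5, -33.3, 21.4], [175.8, -29.4, 21.5], [172.6, -25.3, 20.6], [173.6, -21.5, 20.9], [-14.9, -7.9, -32.2], [-15.0, -6.0, -32.2], [-15.4, -4.2, -32.3], [-14.4, -2.4, -32.1], [-15.3, -0.6, -32.3], [-15.0, 1.2, -32.3], [-15.1, 3.1, -32.3], [-15.3, 4.9, -32.3], [-14.6, 6.7, -32.1], [-15.9, 8.5, -32.5], [-14.7, 10.3, -32.2], [175.7, 25.2, 21.4], [179.5, 29.4, 22.5], [178.0, 33.2, 22.1]]
250 [[175.0, -33.7, 39.7], [174.4, -29.7, 39.5], [172.9, -25.7, 39.0], [173.2, -21.8, 39.1], [-15.1, -8.0, -23.7], [-33.4, -5.4, -29.7], [-34.9, -3.7, -30.2], [-34.1, -2.1, -30.0], [-33.2, -0.5, -29.7], [-33.5, 1.2, -29.8], [-33.6, 2.8, -29.8], [-34.1, 4.5, -30.0], [-33.6, 6.1, -29.8], [-30.7, 7.9, -28.9], [-13.5, 10.6, -23.1], [176.7, 25.6, 40.3], [179.4, 29.8, 41.2], [179.1, 33.8, 41.1]]
178 [-15.8  -0.5 -56.8]
180 [-15.   -0.5 -55.8]
182 [-15.2  -0.5 -55. ]
184 [-14.6  -0.5 -54. ]
186 [-15.   -0.5 -53.2]
188 [-14.7  -0.5 -52.3]
190 [-15.4  -0.5 -51.5]
192 [-14.8  -0.5 -50.5]
194 [-13.8  -0.6 -49.5]
196 [-14.4  -0.6 -48.7]
198 [-15.1  -0.6 -47.9]
```

View pics/w13.png

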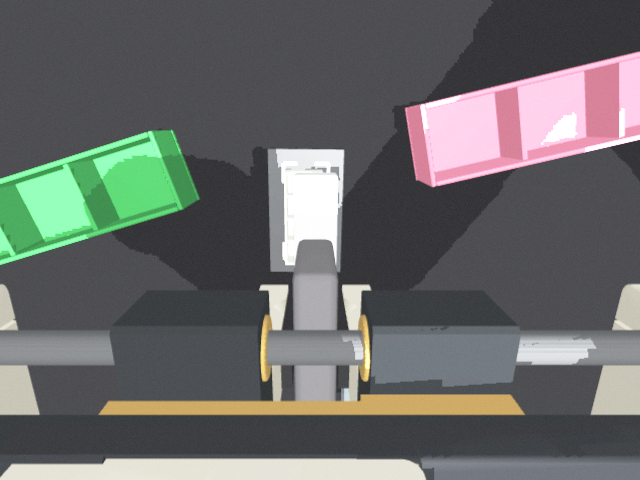

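arm_command:
  plan:
    - {"dx": 0.2, "dy": -0.45, "dz": 0.13, "wx": 0.08, "wy": -0.1, "wz": -0.17}
    - {"dx": 0.6, "dy": 0, "dz": 0, "wx": 0, "wy": 0, "wz": 0}
    - {"dx": 0.6, "dy": 0, "dz": 0, "wx": 0, "wy": 0, "wz": 0}
    - {"dx": 0.6, "dy": 0, "dz": 0, "wx": 0, "wy": 0, "wz": 0}
    - {"dx": 0.5, "dy": 0, "dz": 0, "wx": 0, "wy": 0, "wz": 0}
    - {"dx": 0, "dy": 0, "dz": 0, "wx": 0, "wy": 0, "wz": 0}
    - {"dx": 0, "dy": 0, "dz": 0, "wx": 0, "wy": 0, "wz": 0}

```text
time_s: 28.2
tcp_pos: [0.5383, 0.2288, 0.1265]
eef_rot: [-66.0, 89.7, 19.3]
contact_force: [-0.1, 0.3, 0.0]
gripper_width: 0.0157
```

```bash
python3 - <<'E'
from h import *
goal([.5352,.2303,.0595],174.8)
E
```

```text
t 28.2 tcp [0.5383 0.2288 0.1265] jawang 175.36 F [-0.1  0.3  0. ] w 0.0157 q [ 42.2  15.5 -17.4   0.1 -56.8 -46.9]
shift units now-frame [3.35 0.17 0.06]  goal-frame [3.35 0.16 0.06]  turn units [0.12 0.02 0.05]
```

arm_command:
  plan:
    - {"dx": 0.4, "dy": 0.16, "dz": 0.06, "wx": 0.12, "wy": 0.02, "wz": 0.05}
    - {"dx": 0.45, "dy": 0, "dz": 0, "wx": 0, "wy": 0, "wz": 0}
    - {"dx": 0.45, "dy": 0, "dz": 0, "wx": 0, "wy": 0, "wz": 0}
    - {"dx": 0.45, "dy": 0, "dz": 0, "wx": 0, "wy": 0, "wz": 0}
    - {"dx": 0, "dy": 0, "dz": 0, "wx": 0, "wy": 0, "wz": 0}
    - {"dx": 0, "dy": 0, "dz": 0, "wx": 0, "wy": 0, "wz": 0}

```text
time_s: 28.7
tcp_pos: [0.5359, 0.2307, 0.089]
eef_rot: [-48.0, 89.9, 36.8]
contact_force: [0.6, 0.8, -0.8]
gripper_width: 0.0158
```

```bash
python3 - <<'E'
from h import *
goal([.5352,.2303,.0595],174.8)
E
```

```text
t 28.7 tcp [0.5359 0.2307 0.089 ] jawang 174.79 F [ 0.6  0.8 -0.8] w 0.0158 q [ 42.5  17.7 -19.9   0.  -52.3 -47.7]
shift units now-frame [ 1.47  0.04 -0.02]  goal-frame [ 1.47  0.03 -0.02]  turn units [-0.    0.02  0.02]
```

```bash
cat > chk.py <<'E'
from h import *
import sys
tag=sys.argv[1]
s=r.get_state(); M=Ro.from_euler('xyz',s["eef_rot"],degrees=True).as_matrix()
im,d,cam,W=look(tag); P=(W-s["tcp_pos"])@M*1000
# bar top
k=(P[...,0]>-22)&(P[...,0]<-10)&(abs(P[...,1])<18)&(P[...,2]<-30)&(P[...,2]>-70)
print("bar n",k.sum(),"tool",np.percentile(P[k],[1,50,99],axis=0).round(1), rect(W[k][:,:2]))
for o in r.cut_out("wrist","strip_center")[:2]:
    m=o["mask"]; Q=W[m]; kk=(Q[:,2]>.018)&(Q[:,2]<.032); print("strip",o["score"],o["bbox"],kk.sum(),rect(Q[kk][:,:2]) if kk.sum()>5 else "",np.percentile(Q[:,2],[5,50,95]).round(4))
c=cam; im2,d2,cam2,W2=look(tag+"s","scene"); u,v=map(int,proj([.535,.23,.03],cam2)); w=im2[v-60:v+60,u-80:u+80]
cv2.imwrite(f"pics/{tag}sc.png",cv2.resize(w,None,fx=5,fy=5,interpolation=2)[:,:,::-1])
E
python3 chk.py w14
```

```text
bar n 2790 tool [[-16.6  -9.1 -57.9]
 [-15.    0.8 -44.7]
 [-11.4  10.4 -30.2]] (array([531.2, 186.9]), array([28., 20.]), 84.7)
strip 0.82 [288.5, 177.4, 53.5, 106.8] 578 (array([533.7, 222.2]), array([70., 34.]), 84.9) [0.0087 0.0261 0.0274]
strip 0.57 [267.3, 151.6, 105.8, 134.3] 0  [0.0033 0.0045 0.0056]
```

View pics/w14.png

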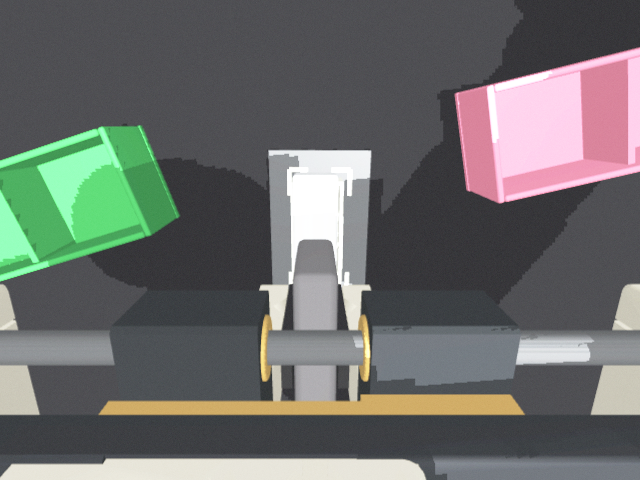

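View pics/w14sc.png

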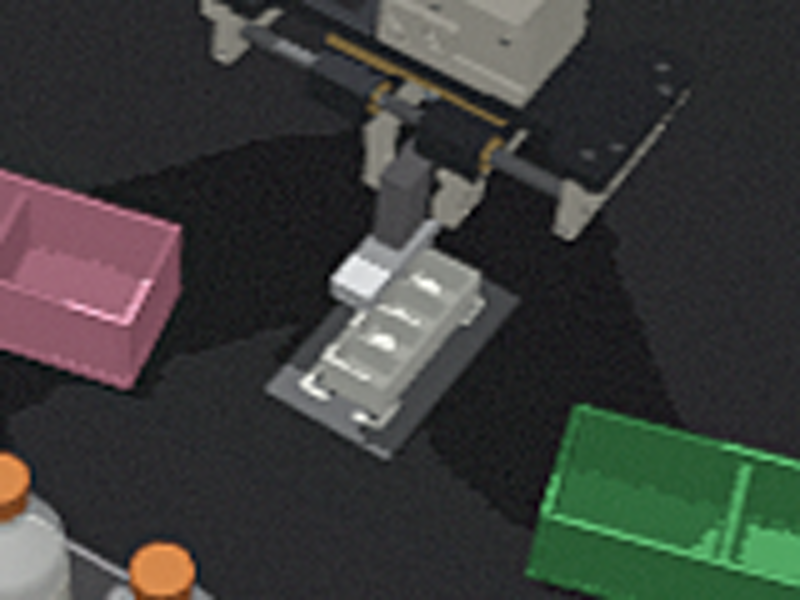

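arm_command:
  plan:
    - {"dx": 0.4, "dy": 0.03, "dz": -0.02, "wx": 0, "wy": 0.02, "wz": 0.02}
    - {"dx": 0.4, "dy": 0, "dz": 0, "wx": 0, "wy": 0, "wz": 0}
    - {"dx": 0.3, "dy": 0, "dz": 0, "wx": 0, "wy": 0, "wz": 0}
    - {"dx": 0.1, "dy": 0, "dz": 0, "wx": 0, "wy": 0, "wz": 0}
    - {"dx": 0, "dy": 0, "dz": 0, "wx": 0, "wy": 0, "wz": 0}
    - {"dx": 0, "dy": 0, "dz": 0, "wx": 0, "wy": 0, "wz": 0}

```text
time_s: 29.35
tcp_pos: [0.536, 0.2309, 0.0639]
eef_rot: [-47.7, 89.9, 37.1]
contact_force: [-0.4, 0.6, -1.1]
gripper_width: 0.016
```

```bash
python3 - <<'E'
from h import *
goal([.5352,.2303,.0595],174.8)
E
```

```text
t 29.35 tcp [0.536  0.2309 0.0639] jawang 174.8 F [-0.4  0.6 -1.1] w 0.016 q [ 42.5  19.3 -21.4   0.  -49.1 -47.7]
shift units now-frame [ 0.22  0.04 -0.03]  goal-frame [ 0.22  0.04 -0.03]  turn units [-0.    0.02  0.02]
```

arm_command:
  plan:
    - {"dx": 0.2, "dy": 0.04, "dz": -0.03, "wx": 0, "wy": 0.02, "wz": 0.02}
    - {"dx": 0, "dy": 0, "dz": 0, "wx": 0, "wy": 0, "wz": 0}
    - {"dx": 0, "dy": 0, "dz": 0, "wx": 0, "wy": 0, "wz": 0}
    - {"dx": 0, "dy": 0, "dz": 0, "wx": 0, "wy": 0, "wz": 0}

```text
time_s: 29.68
tcp_pos: [0.5353, 0.2305, 0.0597]
eef_rot: [-87.9, 90.0, -3.1]
contact_force: [0.6, 0.3, -1.3]
gripper_width: 0.0161
```

```bash
python3 chk.py w15; python3 - <<'E'
from h import *
goal([.5352,.2303,.0595],174.8); print(r.get_state()["qd"].round(2))
W=None
z=np.load("w15s.npz"); cam=K("scene"); W=cloud(z["d"],cam)
# scene: bar top & strip rim heights near the pad
k=(abs(W[...,0]-.535)<.03)&(abs(W[...,1]-.23)<.07)
for lo,hi in ((.018,.034),(.055,.09)):
    q=k&(W[...,2]>lo)&(W[...,2]<hi); print(lo,q.sum(),np.percentile(W[q],[5,50,95],axis=0).round(4))
E
```

```text
bar n 2801 tool [[-16.7  -9.1 -57.9]
 [-15.    0.8 -44.7]
 [-11.4  10.4 -30.2]] (array([530.7, 186.7]), array([28.1, 20. ]), 84.7)
strip 0.9 [287.7, 184.1, 55.5, 103.0] 886 (array([533.1, 217. ]), array([60. , 33.9]), 84.6) [0.0061 0.0251 0.0275]
t 29.83 tcp [0.5354 0.2306 0.0599] jawang 174.8 F [ 0.  -0.2 -1.8] w 0.0158 q [ 42.5  19.6 -21.7   0.  -48.7 -47.7]
shift units now-frame [ 0.02  0.01 -0.01]  goal-frame [ 0.02  0.01 -0.01]  turn units [0.   0.   0.01]
[-0.02 -0.   -0.06  0.07 -0.03 -0.03]
0.018 141 [[0.519  0.1847 0.0185]
 [0.5461 0.2125 0.0223]
 [0.5556 0.269  0.0266]]
0.055 211 [[0.5245 0.1708 0.0642]
 [0.538  0.1946 0.0739]
 [0.5471 0.2211 0.0888]]
```

View pics/w15.png

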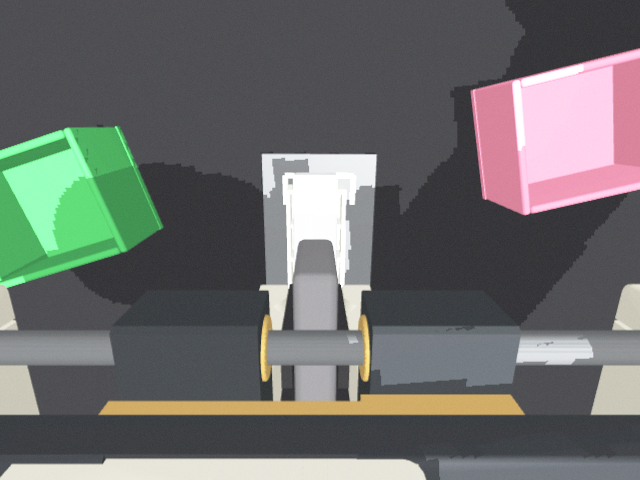

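View pics/w15sc.png

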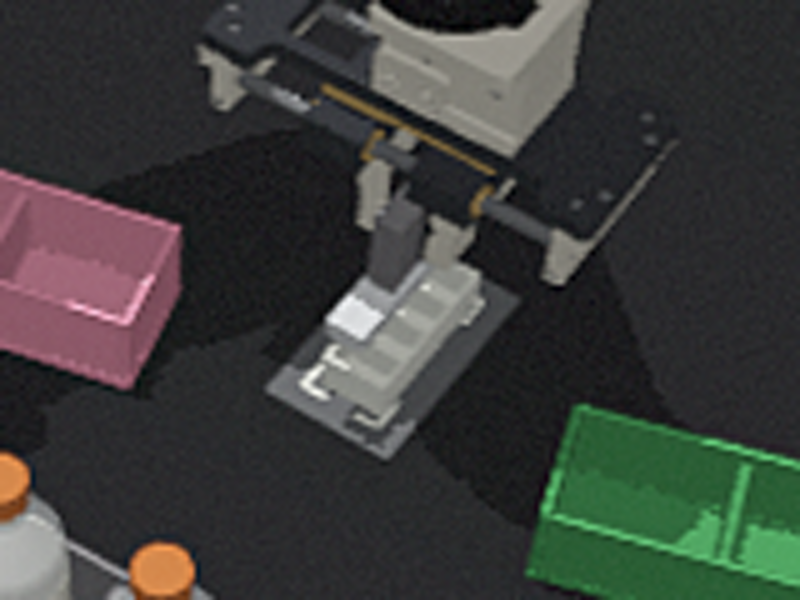

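The last checks are consistent. The pin tips are at about z = 0.037 against a rim at 0.025, the comb and strip centres are within about 1 mm, and both axes read about 84.7°. Handing in.

```bash
python3 - <<'E'
from h import *
print(r.close_job()); goal([.5352,.2303,.0595],174.8)
E
```

```text
the job is handed in; nothing more can be done
None
the job is handed in; nothing more can be done
```

I set the strip on the pad and let go of it, then carried the comb over the bottle rack. I handed the job in at about 30 s with the comb still in the gripper, hovering over the strip. The hand-in gave no verdict.

**Last checks:**

| Check | Measured | Limit |
|---|---|---|
| Strip to pad centre | about 2.4 mm | 10 mm |
| Strip to pad angle | about 0.2° | 0.15 rad (8.6°) |
| Comb to strip centre | about 1 mm | 7 mm |
| Comb to strip angle | about 0.1° | 0.12 rad (6.9°) |
| Pin tips above strip rim | about 12 mm | 3 to 22 mm |
| Tool tilt | about 0° | 0.12 rad |
| Pin tips over the rack | about 170 mm above the bench | above 129 mm |

The arm was still, and the grip on the handle read 15.8 mm. The last contact force reading was under 2 N, about the comb's own weight.

**What disagreed or went wrong:**
- **Fingertip position:** the wrist and scene depth pictures put the fingertips about 24 mm behind the reported TCP, while the description says 11 mm ahead of it. My first grasp of the strip therefore closed on air above it. I used the measured offset from then on.
- **Camera offsets:** the cameras differed by 2 to 4 mm in places. I set the comb over the strip from the wrist camera readings, checked against the tool positions at grasp and release.
- **Not remeasured:** I did not measure the bottles, beaker or tip box again at the end. The force readings during the carries gave no sign of a collision.

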